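# Turn a washed staining jar over to drain

## Robot

A 7-joint arm with a two-finger parallel gripper is mounted at the origin on a cart in front of the work surface, level with it; the furniture and walls round the work are solid. World frame = base frame: x ahead of the robot, y to its left, z up, the work surface at z = 0. Lengths are in m, angles in rad, forces in N, time in s.
With the tool pointing down it reaches from about 0.35 to 0.9 m from the base axis. Payload 8.1 kg.
Tool frame: the origin (TCP) lies midway between the tips of the shut fingers; the grasp point (between the pads) lies 19 mm behind it (env.grip_point_offset is the distance from the TCP to the grasp point, in m); z points along the fingers, y is the direction in which the jaws open and shut (so a half turn about z gives the same grasp; the last joint's range is limited). The gripper opens to 85 mm and grips with 20 to 120 N. Pads are 22 mm wide; open, the fingers measure 114 mm over their backs; the gripper's body (76 mm by 85 mm) begins 54 mm behind the grasp point. The pads swing forward as they close: fully open they stand 13 mm farther back than shut.
Start: joints at [-1.306, 0.434, 0.025, 1.573, -0.012, 1.134, -0.075], TCP at [0.225, 0.583, 0.231] pointing down, gripper open.
Joint ranges: [-2.62, 2.62], [-0.44, 2.09], [-1.27, 1.32], [0.08, 2.57], [-1.32, 4.46], [0.12, 2], [-2.74, 2.74]. Speed limits (rad/s): [2.22, 2.22, 3.01, 3.01, 3.14, 3.14, 3.14].

## Interface

Orientations are given as a unit quaternion [w, x, y, z].
In Python, from workcell import env gives the robot as it stands.
- The arm moves only by the tool send_rows, never from a script. Its argument "plan" is a list of rows, each a list of 6 numbers: the shift along the tool's x, y, z in cm, then the turn, a rotation vector about the tool's x, y, z in rad. In form: [[tx, ty, tz, ax, ay, az], ...]. A call has 1 to 20 rows; each row shifts and turns the commanded pose from where the row before left it, along the tool's axes as they then stand; what a row does not reach is not made up. A row lasts 1/12 s, in which the tool goes at most 41.7 mm and 7.16 degrees, less where a joint would pass 70% of its speed; a pose out of reach is approached as far as the arm can. A call is refused whole if a number of a shift passes 4.17 or a number of a turn 0.125, either way. A call with a gripper value outside its range is refused whole. "jaw" is the opening, from 0 (shut) to 1 (fully open), set as the call begins (left out, the last holds). The fingers move at their own pace and stop on an object; "newtons" is the grip in N (left out, the last holds). Time passes only in rows, so rows that do not move let the fingers close. It gives the time, the measured TCP pose, the force and the opening at its end, in the units of the state.
- env.get_state(): the state, without advancing time (a new reading comes with each control period).
- env.grab_frame(name): name is "scene" or "side" or "wrist"; returns (picture, depth): 384x512x3 uint8, blue, green, red; 384x512 float32, m along the optical axis (not along the pixel's ray), 0 where there is no reading.
- env.calibration(name): a dict with "camera_matrix" (3x3 intrinsics, pixels), "rvec" (rotation vector, rad) and "tvec" (3), from world to camera coordinates, as OpenCV has them. Camera axes: x right, y down, z forward; pixel columns grow to the right and rows downward; lengths in m; the calibration is good to about 2 mm. A picture is of the moment at which its call begins: read the wrist's pose just before it. calibration takes no time and is no camera call; for the wrist camera it gives the pose at the moment of the call.
- env.finish_job(): hands the job in, once; it reports no verdict.
The state is a dict: "time_s": time; "qpos": joint angles; "dq": joint speeds; "joint_torque": joint torques, N m; "tcp_pos": TCP position; "tcp_rot": TCP orientation; "contact_force": force on the tool from outside, world axes, zero at the start; "torque": the same for the moment, N m; "width": opening from 0.0 (shut) to 1.0 (fully open).
Only numpy, scipy, OpenCV 4.12 (cv2) and the standard library are available. Lean on these libraries where they do the work, as an engineer would, in place of code of your own. Each camera call takes 0.05 s, during which the arm holds its last target.

## Task

The blue staining jar has just been washed: take off its knobbed lid and lay the lid flat, knob up, on the open near end of the wire drain rack; then turn the empty jar over and lower it upside down, mouth on the wires, fully down into the rack's free bay. Set both down gently, not dropped, and leave the cream-coloured jar already draining there and everything else standing where it is.

Things in the scene. Friction and masses are not known exactly. Their poses are not given: they have to be found in the camera images.
- jar: rectangular blue plastic staining jar, loose, about 0.11 kg: 46 (its x) x 58 (its y) x 86 mm outside, walls and floor 3 mm, open top; lies steadily on any flat side. Origin at the centre of its underside, z up through the mouth. At the start it stands on the bench with its lid on; a half turn about z makes no difference.
- jar_mouth (a point): centre of the jar's mouth, in the plane of its rim, 86 mm above the jar's origin along the jar's z; axes as the jar's
- lid: white loose lid, 35 g: plate 50 (x) x 62 (y) x 4 mm, below it a 37 x 49 x 5 mm plug that sits loosely in the jar's mouth (1.5 mm play), on top a round black knob. Origin at the centre of the plug's underside, z up; plate 5 to 9 mm above it. On the jar at the start, origin 81 mm above the jar's; lifts straight off.
- lid_knob (a point): middle of the lid's black knob, 19 mm above the lid's origin; the knob is a cylinder 18 mm in diameter from 12 to 27 mm above that origin, on a 15 mm neck
- rack: fixed drain rack of bright wire in a shallow white tray (236 x 142 mm, rim 16 mm high). Origin on the bench at its centre; x runs along the rack away from the robot, y left. Grid 220 x 80 mm, upper side 34 mm above the bench. From the near end: open lid shelf (x -110 to -32 mm), free bay (x -28 to 38), bay with a draining cream jar (x 42 to 108).
- bay (a point): centre of the free bay's floor, on the upper side of the grid; axes as the rack's. The bay is 66 mm (x) by 54 mm (y) between wire hoops 22 mm high, the side hoops flaring out to 62 mm at the top; the jar fits with its 58 mm side along the rack's x
- lid_shelf (a point): centre of the open lid shelf, on the upper side of the grid, 77 mm nearer than the bay's centre; axes as the rack's. No hoops but the one that parts it from the free bay, 42 mm from this point
- draining_jar: cream-coloured jar of the same size without a lid, loose, standing upside down in the rack's farther bay (leave it); origin at the centre of its underside, which is on top here, 120 mm above the bench
- brown_bottle: brown bottle with black cap, 42 mm in diameter, 90 mm high, standing beside one of the jar's 46 mm wide faces (leave it); origin at the centre of its underside
- flask: clear conical flask, 50 mm in diameter, 76 mm high, towards the back of the bench (leave it); origin at the centre of its underside
- white_bottle: white plastic bottle with green screw cap, 44 mm in diameter, 86 mm high, standing towards the back of the bench (leave it); origin at the centre of its underside
- brush: thin cleaning brush, blue handle and brown tip, 126 mm long (along its y), 11 mm thick, lying on the bench on the side of the jar away from the brown bottle, roughly along the jar's x (leave it); origin at the centre of its underside

How it is judged:
By the outcome, as a careful person would: the job done as asked, in the order asked, and still so for the second after the job is handed in, with the robot touching nothing.
It also fails if it takes over 67 s, if anything falls off the work surface, if the arm or the gripper's body presses on something with over 40 N, if the wrist force passes 120 N, or if a joint passes its speed limit or range.

## Working session

There is one attempt and no reset: what is moved stays moved. The work goes in short steps, Python scripts to look and compute and a tool call to move; the robot and the scene stay as the last step left them, time stands still between calls to the robot, and variables do not carry over. Pictures are saved under pics/ and viewed, and the job is handed in when it is done.

Besides the shell and the picture viewer there is one more tool, called after "Emit:" by a JSON object that holds its "name" and its "arguments". send_rows: Moves the arm, as the interface text tells. Its arguments: {"type":"object","properties":{"plan":{"type":"array"},"jaw":{"type":"number"},"newtons":{"type":"number"}},"required":["plan"]}

```bash
ls; mkdir -p pics; python3 - <<'E'
from workcell import env
import cv2
s=env.get_state();print(s)
print(env.grip_point_offset)
for n in("scene","side","wrist"):
    p,d=env.grab_frame(n);cv2.imwrite(f"pics/{n}0.png",p)
    import numpy as np
    np.save(f"pics/{n}0.npy",d)
    print(n,env.calibration(n))
E
```

```text
pics
{'time_s': 0.0, 'qpos': array([-1.30556451,  0.4351905 ,  0.02498283,  1.57411516, -0.0116254 ,
        1.13399152, -0.07511085]), 'dq': array([ 0.00024193, -0.00078658, -0.00047144,  0.00023884,  0.0003265 ,
        0.00167927,  0.00070763]), 'joint_torque': array([-3.07499313e-04, -6.70466852e+01,  1.02445319e+00, -3.16211128e+01,
        1.54121651e-02,  1.20964344e-02, -1.93336103e-05]), 'tcp_pos': array([0.22461264, 0.58269575, 0.23053927]), 'tcp_rot': array([-8.20620833e-05,  1.82930204e-01,  9.83125594e-01, -7.75281778e-04]), 'contact_force': array([-0.72657593, -0.59920202,  0.27328585]), 'torque': array([-0.01011626, -0.01224375,  0.04396634]), 'width': 0.9979452937508304}
0.0187
scene {'camera_matrix': array([[427.79894475,   0.        , 258.93108536],
       [  0.        , 427.79894475, 187.39717492],
       [  0.        ,   0.        ,   1.        ]]), 'rvec': array([ 2.3282601 , -0.79692212,  0.31270941]), 'tvec': array([-0.38771253,  0.3109259 ,  0.95905498])}
side {'camera_matrix': array([[416.0889165 ,   0.        , 255.07825951],
       [  0.        , 416.0889165 , 191.15346089],
       [  0.        ,   0.        ,   1.        ]]), 'rvec': array([ 0.01845442,  2.76646607, -1.45589578]), 'tvec': array([0.53540319, 0.06628448, 1.13803934])}
wrist {'camera_matrix': array([[275.74221199,   0.        , 256.49554581],
       [  0.        , 275.74221199, 189.23332564],
       [  0.        ,   0.        ,   1.        ]]), 'rvec': array([-2.38132197, -1.6322755 , -0.24220869]), 'tvec': array([-0.62281891, -0.03605327,  0.37957106])}
```

View pics/scene0.png

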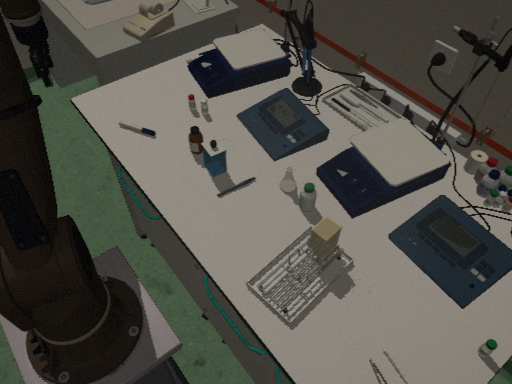

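View pics/side0.png

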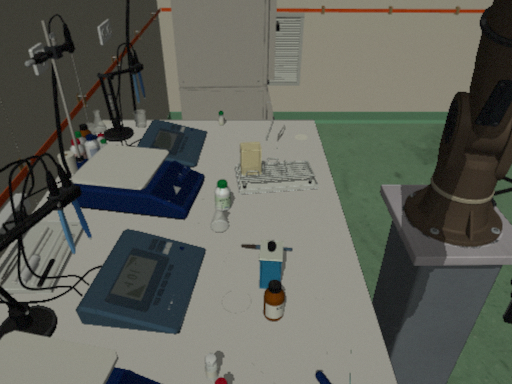

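View pics/wrist0.png

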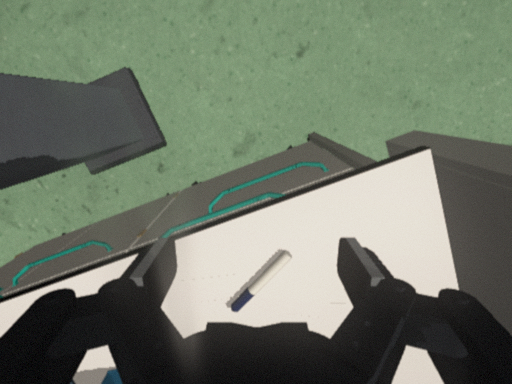

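The scene view shows the jar and knob at about (214,158), the brown bottle at (195,140), the brush at (237,187), the rack at (300,272) and the cream jar at (323,237). I'll enlarge it and build point clouds.

```bash
cat > h.py <<'E'
from workcell import env
import cv2, numpy as np
from scipy.spatial.transform import Rotation as R
def ext(c):
    Rm=cv2.Rodrigues(c["rvec"])[0]; return Rm,np.asarray(c["tvec"]).reshape(3)
def cloud(c,d):
    K=c["camera_matrix"];Rm,t=ext(c)
    v,u=np.mgrid[0:d.shape[0],0:d.shape[1]]
    P=np.stack([(u-K[0,2])/K[0,0]*d,(v-K[1,2])/K[1,1]*d,d],-1)
    W=(P-t)@Rm
    W[d<=0]=np.nan
    return W
def proj(c,X):
    X=np.atleast_2d(np.asarray(X,float))
    return cv2.projectPoints(X,c["rvec"],c["tvec"],c["camera_matrix"],None)[0].reshape(-1,2)
def crop(p,x0,y0,x1,y1,k,fn):
    q=cv2.resize(p[y0:y1,x0:x1],None,fx=k,fy=k,interpolation=cv2.INTER_CUBIC)
    q=np.clip(q.astype(float)*1.3,0,255).astype(np.uint8)
    cv2.imwrite(fn,q)
def tcp():
    s=env.get_state();q=s["tcp_rot"];return s,s["tcp_pos"],R.from_quat([q[1],q[2],q[3],q[0]])
E
python3 - <<'E'
from h import *
for n,b in(("scene",(170,110,300,210)),("side",(220,210,320,330))):
    p=cv2.imread(f"pics/{n}0.png");crop(p,*b,6 if n=="scene" else 5,f"pics/{n}0_jar.png")
p=cv2.imread("pics/scene0.png");crop(p,240,210,360,330,5,"pics/scene0_rack.png")
p=cv2.imread("pics/side0.png");crop(p,220,130,330,200,7,"pics/side0_rack.png")
for n in("scene","side"):
    c=env.calibration(n);d=np.load(f"pics/{n}0.npy");W=cloud(c,d);np.save(f"pics/{n}W.npy",W)
pts={"scene":[(214,146),(214,158),(215,170),(195,132),(237,187),(323,225),(250,285),(290,320),(352,262),(288,180)],"side":[(271,246),(270,280),(274,287),(250,145),(266,248)]}
for n in pts:
    W=np.load(f"pics/{n}W.npy")
    for u,v in pts[n]: print(n,u,v,W[v,u].round(3))
E
```

```text
scene 214 146 [0.503 0.22  0.095]
scene 214 158 [0.487 0.199 0.074]
scene 215 170 [0.487 0.199 0.025]
scene 195 132 [0.497 0.311 0.086]
scene 237 187 [0.508 0.122 0.005]
scene 323 225 [ 0.545 -0.175  0.118]
scene 250 285 [ 0.351 -0.145  0.003]
scene 290 320 [ 0.371 -0.27   0.001]
scene 352 262 [ 0.595 -0.25  -0.001]
scene 288 180 [0.62  0.032 0.04 ]
side 271 246 [0.507 0.24  0.108]
side 270 280 [0.508 0.259 0.027]
side 274 287 [0.506 0.336 0.089]
side 250 145 [ 0.548 -0.185  0.118]
side 266 248 [0.517 0.224 0.088]
```

View pics/scene0_jar.png

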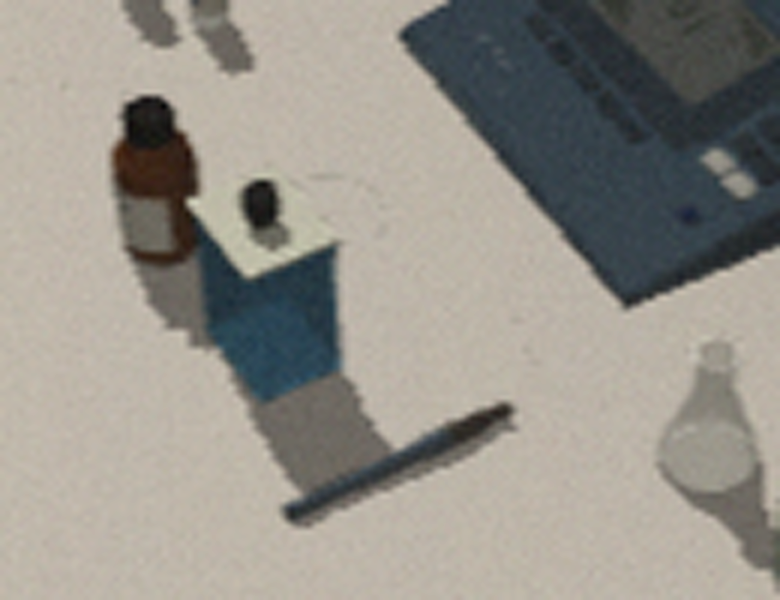

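View pics/scene0_rack.png

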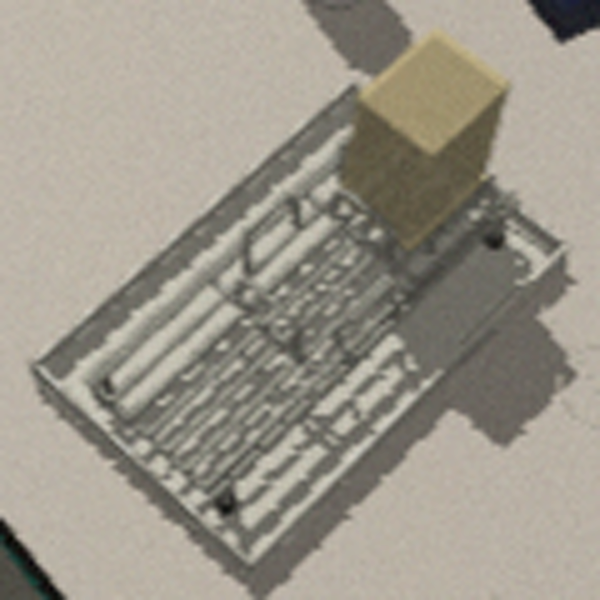

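View pics/side0_jar.png

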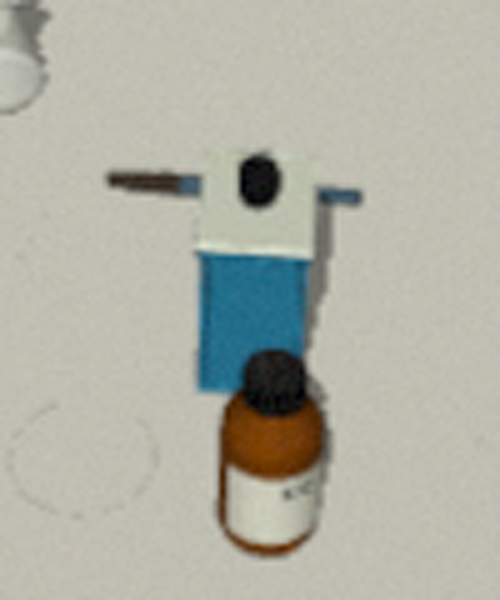

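View pics/side0_rack.png

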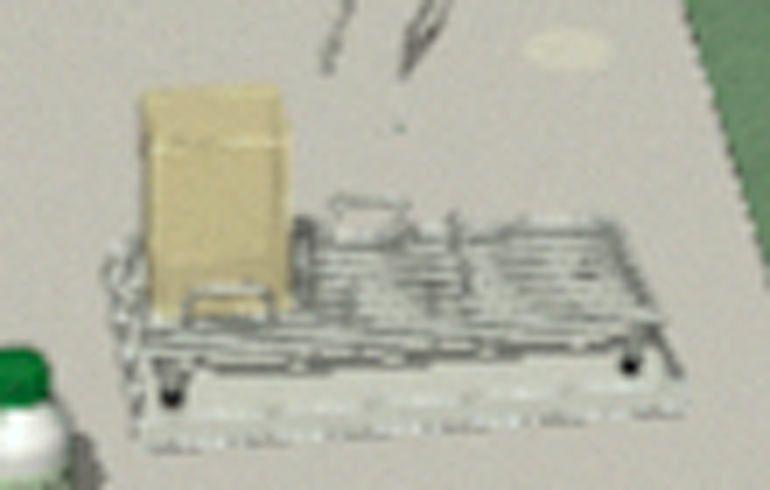

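```bash
python3 - <<'E'
from h import *
from scipy.optimize import least_squares
def fit(c,model,pix,x0):
    model=np.array(model,float)
    def X(p):
        cs,sn=np.cos(p[2]),np.sin(p[2]);m=model.copy()
        m[:,0]=p[0]+cs*model[:,0]-sn*model[:,1];m[:,1]=p[1]+sn*model[:,0]+cs*model[:,1];return m
    r=least_squares(lambda p:(proj(c,X(p))-pix).ravel(),x0);return r.x,r.fun.reshape(-1,2).round(1)
c=env.calibration("scene")
a,b=.118,.071
print("rack",fit(c,[(-a,b,.016),(-a,-b,.016),(a,-b,.016),(a,b,.016)],np.array([(247.6,283.6),(290,322.4),(353,259),(311,227.6)]),[.45,-.2,0]))
# cream jar top corners in scene crop: left(358,98) bottom(433,152) right(510,82) top(435,30)
a,b=.029,.023
px=np.array([(358,98),(433,152),(510,82),(435,30)])/5+[240,210]
print("cream",fit(c,[(-a,b,.12),(-a,-b,.12),(a,-b,.12),(a,b,.12)],px,[.55,-.18,0]))
px=np.array([(188,200),(253,277),(338,240),(275,180)])/6+[170,110]
a,b=.025,.031
print("lid",fit(c,[(-a,b,.09),(-a,-b,.09),(a,-b,.09),(a,b,.09)],px,[.5,.22,0]))
c2=env.calibration("side")
# side lid corners
px=np.array([(195,250),(312,260),(318,157),(205,148)])/5+[220,210]
print("lid side",fit(c2,[(a,b,.09),(-a,b,.09),(-a,-b,.09),(a,-b,.09)],px,[.5,.22,0]))
# segment stats from depth
for n in("scene","side"):
    W=np.load(f"pics/{n}W.npy");x,y,z=W[...,0],W[...,1],W[...,2]
    for nm,m in {"lidtop":(z>.084)&(z<.096)&(abs(x-.5)<.08)&(abs(y-.22)<.055),
      "knob":(z>.1)&(abs(x-.5)<.06)&(abs(y-.22)<.06),
      "cream":(z>.112)&(z<.128)&(abs(x-.55)<.08)&(abs(y+.18)<.08),
      "brownside":(z>.02)&(abs(x-.5)<.05)&(y>.26)&(y<.4),
      "brush":(z>.003)&(z<.02)&(abs(x-.5)<.1)&(abs(y-.13)<.05)}.items():
        P=W[m]
        if len(P)<4: print(n,nm,len(P));continue
        rect=cv2.minAreaRect((P[:,:2]*1000).astype(np.float32))
        print(n,nm,len(P),P.mean(0).round(4),P.min(0).round(3),P.max(0).round(3),rect)
E
```

```text
rack (array([ 0.46937451, -0.19679495,  0.12253293]), array([[-1.4, -0.7],
       [ 0.5,  1.6],
       [ 1.3,  0.2],
       [-0.3, -1.8]]))
cream (array([ 0.54484741, -0.18700114,  0.12739501]), array([[-0.4, -0.2],
       [ 0.1,  0.8],
       [ 0.3,  0.1],
       [-0.1, -0.8]]))
lid (array([ 0.50276468,  0.22093072, -0.08290784]), array([[-0.5,  0.7],
       [-0.6,  1.1],
       [ 0.8,  0.4],
       [ 0.3, -2.4]]))
lid side (array([ 0.50541697,  0.23379282, -0.10968056]), array([[-0.5, -0.2],
       [ 0.3, -0.5],
       [ 0.2,  0.2],
       [-0. ,  0.5]]))
scene lidtop 250 [0.5008 0.2226 0.0893] [0.474 0.193 0.084] [0.531 0.26  0.095] ((502.685791015625, 226.0545654296875), (63.71583938598633, 51.952152252197266), 83.5579833984375)
scene knob 32 [0.5018 0.224  0.1065] [0.494 0.216 0.101] [0.51  0.236 0.11 ] ((502.7386169433594, 225.8214874267578), (18.2788143157959, 14.263453483581543), 54.87981414794922)
scene cream 459 [ 0.5423 -0.186   0.1192] [ 0.513 -0.211  0.112] [ 0.576 -0.158  0.123] ((544.377685546875, -184.58348083496094), (61.08839797973633, 47.12282180786133), 6.33505916
[... 580 characters left out ...]
 0.1057] [0.498 0.221 0.101] [0.513 0.24  0.109] ((505.818359375, 230.77203369140625), (18.841123580932617, 14.804717063903809), 89.45840454101562)
side cream 191 [ 0.5457 -0.1755  0.1183] [ 0.516 -0.206  0.112] [ 0.577 -0.152  0.122] ((545.8805541992188, -179.6815185546875), (58.52485656738281, 51.72601318359375), 6.472508907318115)
side brownside 790 [0.5029 0.3234 0.0604] [0.483 0.26  0.02 ] [0.526 0.351 0.092] ((504.62933349609375, 305.32232666015625), (41.73591995239258, 91.26679992675781), 1.1736688613891602)
side brush 93 [0.5216 0.1314 0.0072] [0.448 0.122 0.003] [0.57  0.142 0.012] ((509.1603698730469, 131.77447509765625), (11.140487670898438, 122.45195770263672), 85.69735717773438)
```

```bash
cat >> h.py <<'E'
from scipy.linalg import fractional_matrix_power as fmp
def T(p,r):
    M=np.eye(4);M[:3,:3]=r.as_matrix();M[:3,3]=p;return M
def orient(z,y):
    z=np.array(z,float);z/=np.linalg.norm(z);y=np.array(y,float);y-=z*(y@z);y/=np.linalg.norm(y)
    return R.from_matrix(np.column_stack([np.cross(y,z),y,z]))
def plan(p1,r1,n,start=None):
    """n identical rows from the current (or start) pose to TCP p1, r1"""
    if start is None: s,p0,r0=tcp()
    else: p0,r0=start
    M=np.linalg.inv(T(p0,r0))@T(p1,r1)
    S=np.real(fmp(M,1/n)); 
    row=np.r_[S[:3,3]*100,R.from_matrix(S[:3,:3]).as_rotvec()]
    rel=np.r_[M[:3,3]*100,R.from_matrix(M[:3,:3]).as_rotvec()]
    print("rel",rel.round(2),"| n",n,"row",row.round(3).tolist()); return p1,r1
def straight(p1,n):
    s,p0,r0=tcp();d=r0.inv().apply(np.array(p1)-p0)*100
    print("shift cm",d.round(2),"n",n,"row",(d/n).round(3).tolist())
def show():
    s,p,r=tcp();M=r.as_matrix()
    print("t",round(s["time_s"],2),"tcp",p.round(4),"z",M[:,2].round(3),"y",M[:,1].round(3),"F",s["contact_force"].round(1),"w",round(s["width"],3),"q",s["qpos"].round(2))
E
python3 - <<'E'
from h import *
show()
c=env.calibration("wrist");Rm,t=ext(c);C=-Rm.T@t
s,p,r=tcp()
print("cam in tool",r.inv().apply(C-p).round(3),"axis",r.inv().apply(Rm[2]).round(3),"camx",r.inv().apply(Rm[0]).round(3))
# jaw along lid y(world ~y, yaw -6deg): tool y = (sin.105,cos.105)
rr=orient([0,0,-1],[.105,.995,0])
plan([.47,.225,.25],rr,16)
E
```

```text
t 0.15 tcp [0.2246 0.5828 0.2307] z [-0.    -0.001 -1.   ] y [ 0.36   0.933 -0.001] F [ 0.4 -0.  -0.7] w 1.0 q [-1.31  0.44  0.02  1.57 -0.01  1.13 -0.08]
cam in tool [ 0.075 -0.002 -0.142] axis [-0.292 -0.     0.957] camx [-0.001  1.    -0.   ]
rel [-35.77 -24.57  -1.9   -0.    -0.    -0.26] | n 16 row [-2.036, -1.804, -0.119, -0.0, -0.0, -0.016]
```

Emit:
{"name": "send_rows", "arguments": {"plan": [[-2.04, -1.8, -0.12, 0, 0, -0.016], [-2.04, -1.8, -0.12, 0, 0, -0.016], [-2.04, -1.8, -0.12, 0, 0, -0.016], [-2.04, -1.8, -0.12, 0, 0, -0.016], [-2.04, -1.8, -0.12, 0, 0, -0.016], [-2.04, -1.8, -0.12, 0, 0, -0.016], [-2.04, -1.8, -0.12, 0, 0, -0.016], [-2.04, -1.8, -0.12, 0, 0, -0.016], [-2.04, -1.8, -0.12, 0, 0, -0.016], [-2.04, -1.8, -0.12, 0, 0, -0.016], [-2.04, -1.8, -0.12, 0, 0, -0.016], [-2.04, -1.8, -0.12, 0, 0, -0.016], [-2.04, -1.8, -0.12, 0, 0, -0.016], [-2.04, -1.8, -0.12, 0, 0, -0.016], [-2.04, -1.8, -0.12, 0, 0, -0.016], [-2.04, -1.8, -0.12, 0, 0, -0.016], [0, 0, 0, 0, 0, 0], [0, 0, 0, 0, 0, 0]], "jaw": 0.5, "newtons": 30}}

```text
time_s: 1.65
tcp_pos: [0.4707, 0.2233, 0.2504]
tcp_rot: [0.0, 0.058, 0.998, -0.0]
contact_force: [0.2, 1.3, 0.1]
width: 0.496
```

```bash
python3 - <<'E'
from h import *
show()
c=env.calibration("wrist");p,d=env.grab_frame("wrist");cv2.imwrite("pics/wrist1.png",p)
crop(p,130,60,390,300,3,"pics/wrist1_c.png")
W=cloud(c,d);x,y,z=W[...,0],W[...,1],W[...,2]
for nm,m in {"lidtop":(z>.086)&(z<.094)&(abs(x-.5)<.08)&(abs(y-.22)<.055),"knob":(z>.1)&(z<.113)&(abs(x-.5)<.03)&(abs(y-.22)<.03),"brown":(z>.03)&(z<.1)&(abs(x-.5)<.05)&(y>.275)&(y<.4)}.items():
    P=W[m]
    if len(P)<4: print(nm,len(P));continue
    print(nm,len(P),P.mean(0).round(4),P.min(0).round(4),P.max(0).round(4),cv2.minAreaRect((P[:,:2]*1000).astype(np.float32)))
E
```

```text
t 1.65 tcp [0.4707 0.2233 0.2504] z [ 0.    -0.001 -1.   ] y [ 0.115  0.993 -0.   ] F [0.2 1.3 0.1] w 0.496 q [-0.68  0.25  0.16  1.81 -0.04  1.09  0.96]
lidtop 1927 [0.5018 0.2271 0.0897] [0.4759 0.1944 0.0861] [0.5307 0.2592 0.0922] ((503.166748046875, 226.92544555664062), (61.874473571777344, 50.04084396362305), 84.2183837890625)
knob 213 [0.5019 0.227  0.107 ] [0.4947 0.2186 0.1   ] [0.5115 0.2356 0.1098] ((502.9323425292969, 227.0535430908203), (16.452104568481445, 17.059532165527344), 5.900254249572754)
brown 1140 [0.4951 0.3188 0.0702] [0.4799 0.3031 0.0302] [0.5203 0.3433 0.092 ] ((497.83026123046875, 321.0054016113281), (33.21708679199219, 41.165061950683594), 39.4653434753418)
```

View pics/wrist1.png

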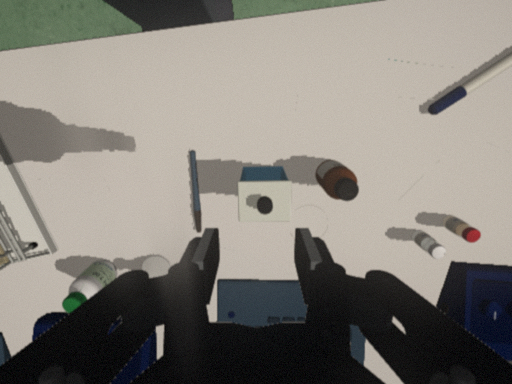

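The wrist view shows the lid at (264,195) and the knob at (264,205). The measured lid centre is (0.503, 0.227) with yaw −0.10, so I go for the knob.

```bash
python3 - <<'E'
from h import *
straight([.503,.227,.130],6); straight([.503,.227,.0945],6)
E
```

```text
shift cm [-3.28  0.61 12.03] n 6 row [-0.547, 0.101, 2.004]
shift cm [-3.28  0.61 15.58] n 6 row [-0.547, 0.101, 2.596]
```

Emit:
{"name": "send_rows", "arguments": {"plan": [[-0.547, 0.1, 2.0, 0, 0, 0], [-0.547, 0.1, 2.0, 0, 0, 0], [-0.547, 0.1, 2.0, 0, 0, 0], [-0.547, 0.1, 2.0, 0, 0, 0], [-0.547, 0.1, 2.0, 0, 0, 0], [-0.547, 0.1, 2.0, 0, 0, 0], [0, 0, 0.6, 0, 0, 0], [0, 0, 0.6, 0, 0, 0], [0, 0, 0.6, 0, 0, 0], [0, 0, 0.6, 0, 0, 0], [0, 0, 0.6, 0, 0, 0], [0, 0, 0.5, 0, 0, 0], [0, 0, 0, 0, 0, 0], [0, 0, 0, 0, 0, 0]]}}

```text
time_s: 2.87
tcp_pos: [0.5031, 0.2272, 0.0955]
tcp_rot: [-0.0, 0.056, 0.998, -0.0]
contact_force: [-0.0, -0.1, 0.4]
width: 0.5
```

```bash
python3 - <<'E'
from h import *
show()
p,d=env.grab_frame("wrist");crop(p,150,120,370,320,3,"pics/wrist2_c.png")
E
```

```text
t 2.87 tcp [0.5031 0.2272 0.0955] z [-0. -0. -1.] y [ 0.112  0.994 -0.   ] F [-0.  -0.1  0.4] w 0.5 q [-0.62  0.47  0.14  1.91 -0.09  0.76  1.03]
```

View pics/wrist2_c.png

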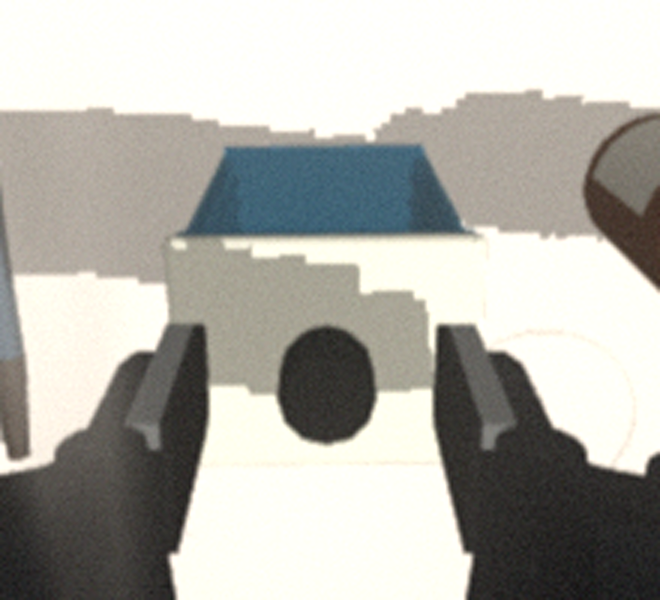

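The knob (crop 327,385) sits midway between the fingers, so I close on it.

Emit:
{"name": "send_rows", "arguments": {"plan": [[0, 0, 0.05, 0, 0, 0], [0, 0, 0, 0, 0, 0], [0, 0, 0, 0, 0, 0], [0, 0, 0, 0, 0, 0], [0, 0, 0, 0, 0, 0], [0, 0, 0, 0, 0, 0], [0, 0, 0, 0, 0, 0], [0, 0, 0, 0, 0, 0]], "jaw": 0, "newtons": 30}}

```text
time_s: 3.58
tcp_pos: [0.5034, 0.2275, 0.0953]
tcp_rot: [0.0, 0.056, 0.998, 0.0]
contact_force: [-1.1, -0.1, 5.0]
width: 0.192
```

Emit:
{"name": "send_rows", "arguments": {"plan": [[0, 0, -0.5, 0, 0, 0], [0, 0, -0.5, 0, 0, 0], [0, 0, -1, 0, 0, 0], [0, 0, -1.5, 0, 0, 0], [0, 0, -2, 0, 0, 0], [0, 0, -2, 0, 0, 0], [0, 0, -2, 0, 0, 0], [0, 0, -1, 0, 0, 0], [0, 0, 0, 0, 0, 0]]}}

```text
time_s: 4.33
tcp_pos: [0.5044, 0.2277, 0.2027]
tcp_rot: [0.002, 0.056, 0.998, 0.001]
contact_force: [-0.4, -0.6, -0.0]
width: 0.189
```

```bash
python3 - <<'E'
from h import *
show()
p,d=env.grab_frame("wrist");crop(p,150,100,370,300,3,"pics/wrist3_c.png")
# rack refit from side camera cream etc: 
yaw=.1165
rk=np.array([.4694,-.1968]);
E
```

```text
t 4.33 tcp [0.5044 0.2277 0.2027] z [ 0.004  0.002 -1.   ] y [0.112 0.994 0.003] F [-0.4 -0.6 -0. ] w 0.189 q [-0.64  0.34  0.16  1.8  -0.06  1.    1.  ]
```

View pics/wrist3_c.png

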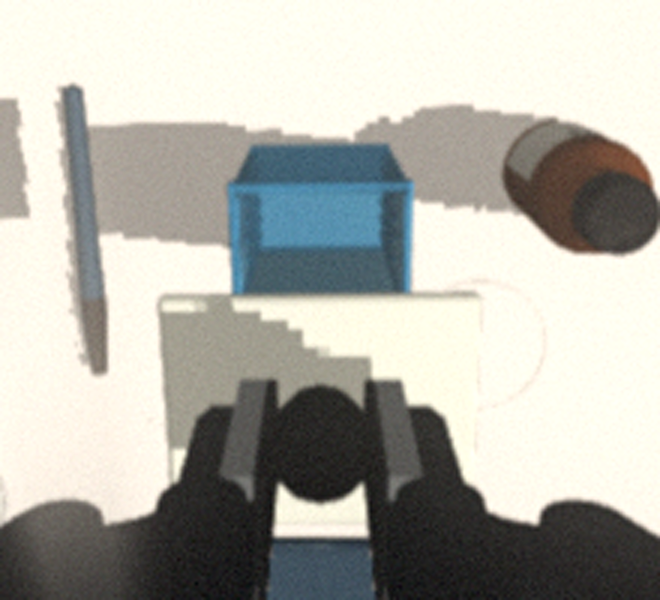

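Lid is in the grip and the jar stayed put, mouth open at crop (320,220). Next I go over the rack and look at it.

```bash
python3 - <<'E'
from h import *
rr=orient([0,0,-1],[-.111,.994,0])
plan([.40,-.13,.24],rr,15)
E
```

```text
rel [  6.3  -36.67  -3.96   0.     0.    -0.22] | n 15 row [0.673, -2.393, -0.262, 0.0, 0.0, -0.015]
```

Emit:
{"name": "send_rows", "arguments": {"plan": [[0.67, -2.39, -0.26, 0, 0, -0.015], [0.67, -2.39, -0.26, 0, 0, -0.015], [0.67, -2.39, -0.26, 0, 0, -0.015], [0.67, -2.39, -0.26, 0, 0, -0.015], [0.67, -2.39, -0.26, 0, 0, -0.015], [0.67, -2.39, -0.26, 0, 0, -0.015], [0.67, -2.39, -0.26, 0, 0, -0.015], [0.67, -2.39, -0.26, 0, 0, -0.015], [0.67, -2.39, -0.26, 0, 0, -0.015], [0.67, -2.39, -0.26, 0, 0, -0.015], [0.67, -2.39, -0.26, 0, 0, -0.015], [0.67, -2.39, -0.26, 0, 0, -0.015], [0.67, -2.39, -0.26, 0, 0, -0.015], [0.67, -2.39, -0.26, 0, 0, -0.015], [0.67, -2.39, -0.26, 0, 0, -0.015], [0, 0, 0, 0, 0, 0], [0, 0, 0, 0, 0, 0]]}}

```text
time_s: 5.8
tcp_pos: [0.3995, -0.1308, 0.2381]
tcp_rot: [-0.001, -0.055, 0.998, 0.0]
contact_force: [0.3, 0.4, -0.2]
width: 0.187
```

```bash
python3 - <<'E'
from h import *
show()
c=env.calibration("wrist");p,d=env.grab_frame("wrist");cv2.imwrite("pics/wrist4.png",p);np.save("pics/wrist4.npy",d)
import pickle;pickle.dump(c,open("pics/c4.pkl","wb"))
cv2.imwrite("pics/wrist4_b.png",cv2.resize(p,(800,600),interpolation=cv2.INTER_CUBIC))
W=cloud(c,d);x,y,z=W[...,0],W[...,1],W[...,2]
m=(z>.116)&(z<.124)&(abs(x-.55)<.08)&(abs(y+.18)<.08)
P=W[m];print(len(P),P.mean(0),cv2.minAreaRect((P[:,:2]*1000).astype(np.float32)))
E
```

```text
t 5.8 tcp [ 0.3995 -0.1308  0.2381] z [-0.002  0.    -1.   ] y [-0.11   0.994  0.   ] F [ 0.3  0.4 -0.2] w 0.187 q [-0.16  0.08  0.37  2.05 -0.03  1.02  1.92]
0 [nan nan nan] ((0.0, 0.0), (0.0, 0.0), 0.0)<stdin>:8: RuntimeWarning: Mean of empty slice.
  ret = um.true_divide(
```

View pics/wrist4_b.png

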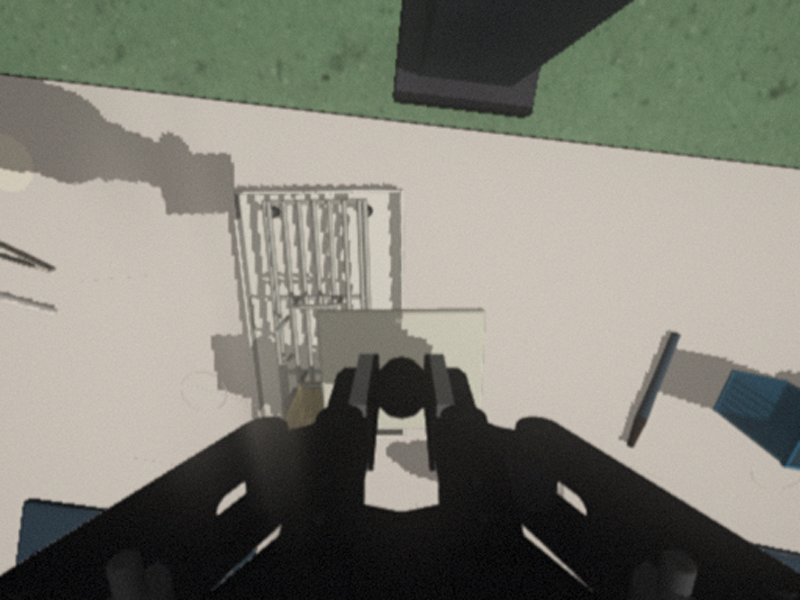

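```bash
python3 - <<'E'
from h import *
p=cv2.imread("pics/wrist4.png");crop(p,140,110,270,210,6,"pics/wrist4_c.png")
E
```

```text
(no output)
```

View pics/wrist4_c.png

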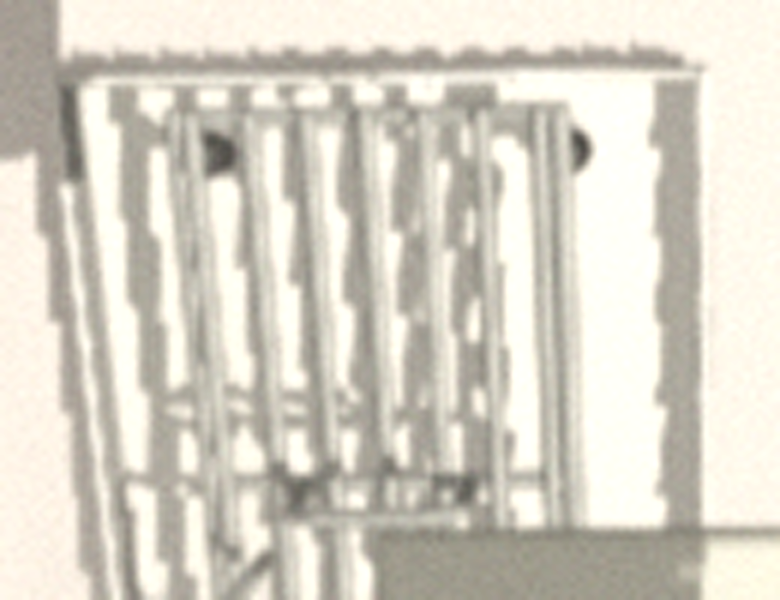

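```bash
python3 - <<'E'
from h import *
import pickle
from scipy.optimize import least_squares
c=pickle.load(open("pics/c4.pkl","rb"))
def pose(m,p):
    m=np.array(m,float);o=m.copy();cs,sn=np.cos(p[2]),np.sin(p[2])
    o[:,0]=p[0]+cs*m[:,0]-sn*m[:,1];o[:,1]=p[1]+sn*m[:,0]+cs*m[:,1];return o
m=[(-.118,-.071,.016),(-.118,.071,.016),(-.11,-.04,.033),(-.11,.04,.033)]
px=np.array([(65,75),(702,68),(172,108),(572,105)])/6+[140,110]
r=least_squares(lambda p:(proj(c,pose(m,p))-px).ravel(),[.469,-.19,.12]);print(r.x,r.fun.reshape(-1,2).round(1))
p=cv2.imread("pics/wrist4.png")
def draw(q,fn):
    k=6;im=cv2.resize(p[110:210,140:270],None,fx=k,fy=k,interpolation=cv2.INTER_CUBIC)
    def L(a,b,col):
        z=((proj(c,pose([a,b],q))-[140,110])*k).astype(int);cv2.line(im,tuple(map(int,z[0])),tuple(map(int,z[1])),col,1)
    for a,b,h,col in((.118,.071,.016,(0,0,255)),(.11,.04,.034,(255,0,0))):
        cs=[(-a,b,h),(-a,-b,h),(a,-b,h),(a,b,h)]
        for i in range(4):L(cs[i],cs[(i+1)%4],col)
    for X in(-.03,.04):
        L((X,-.025,.056),(X,.025,.056),(0,200,0));L((X,-.04,.034),(X,.04,.034),(0,200,200))
    cv2.imwrite(fn,im)
draw(r.x,"pics/fit4.png")
# depth hoop/grid check
d=np.load("pics/wrist4.npy");W=cloud(c,d)
g=W[(W[...,2]>.028)&(W[...,2]<.04)&(W[...,0]<.5)&(W[...,0]>.3)&(W[...,1]<-.1)&(W[...,1]>-.3)];print(len(g),g.min(0),g.max(0),cv2.minAreaRect((g[:,:2]*1000).astype(np.float32)))
E
```

```text
[ 0.46770048 -0.19076482  0.1196533 ] [[-2.  -0.7]
 [ 2.2 -0.8]
 [ 0.9  0.9]
 [-1.   0.7]]
2528 [ 0.35274857 -0.24785231  0.02806832] [ 0.49988506 -0.15442479  0.03987849] ((428.0414123535156, -197.90509033203125), (142.06114196777344, 85.15096282958984), 6.857834339141846)
```

View pics/fit4.png

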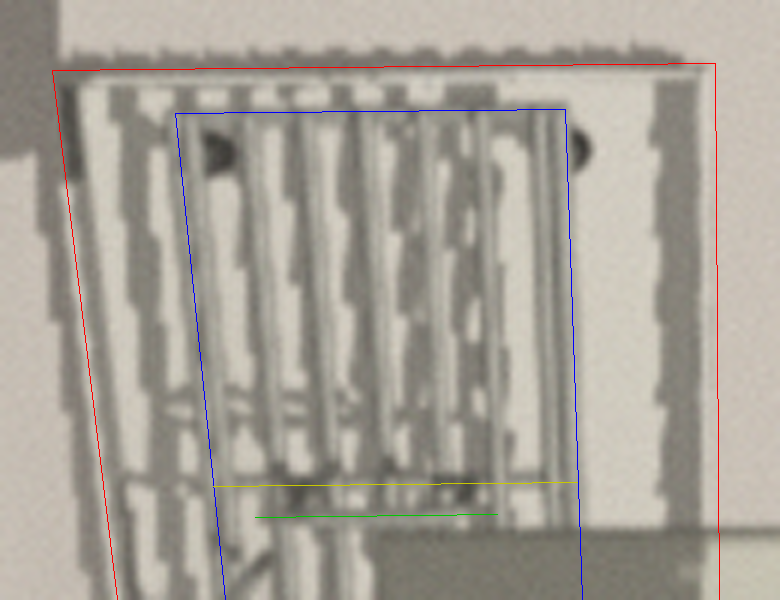

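Rack fitted: origin about (0.467, −0.1915), yaw 0.12 (the grid and hoop overlay match the picture). Now the lid goes to the shelf centre (0.3955, −0.200).

```bash
python3 - <<'E'
from h import *
rr=orient([0,0,-1],[-.108,.994,0])
plan([.3955,-.2001,.09],rr,9)
E
```

```text
rel [ 1.19 -6.96 14.81  0.   -0.    0.  ] | n 9 row [0.132, -0.773, 1.645, 0.0, -0.0, 0.0]
```

Emit:
{"name": "send_rows", "arguments": {"plan": [[0.13, -0.77, 1.3, 0, 0, 0], [0.13, -0.77, 1.9, 0, 0, 0], [0.13, -0.77, 1.9, 0, 0, 0], [0.13, -0.77, 1.9, 0, 0, 0], [0.13, -0.77, 1.9, 0, 0, 0], [0.13, -0.77, 1.9, 0, 0, 0], [0.13, -0.78, 1.6, 0, 0, 0], [0.14, -0.78, 1.4, 0, 0, 0], [0.14, -0.78, 1.0, 0, 0, 0], [0, 0, 0, 0, 0, 0], [0, 0, 0, 0, 0, 0]]}}

```text
time_s: 6.77
tcp_pos: [0.396, -0.1994, 0.0903]
tcp_rot: [-0.001, -0.057, 0.998, 0.0]
contact_force: [0.0, -0.1, -0.5]
width: 0.192
```

```bash
python3 - <<'E'
from h import *
show()
for n in("side","wrist"):
    p,d=env.grab_frame(n)
    if n=="side":crop(p,220,130,330,200,7,"pics/side5.png")
    else: cv2.imwrite("pics/wrist5.png",p)
    if n=="wrist":
        crop(p,120,60,390,260,2.9,"pics/wrist5.png")
straight([.3955,-.2001,.0515],6)
E
```

```text
t 6.77 tcp [ 0.396  -0.1994  0.0903] z [-0.002  0.001 -1.   ] y [-0.113  0.994  0.001] F [ 0.  -0.1 -0.5] w 0.192 q [ 0.05  0.35  0.37  2.18 -0.21  0.64  2.25]
shift cm [ 0.14 -0.06  3.97] n 6 row [0.023, -0.009, 0.662]
```

View pics/side5.png

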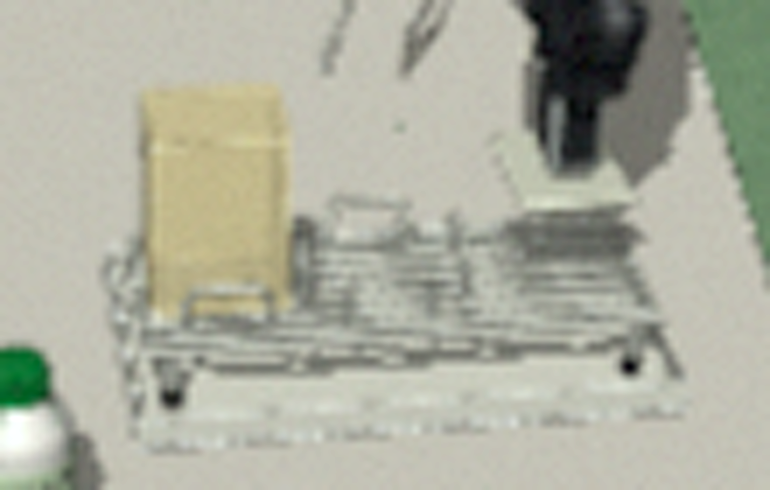

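View pics/wrist5.png

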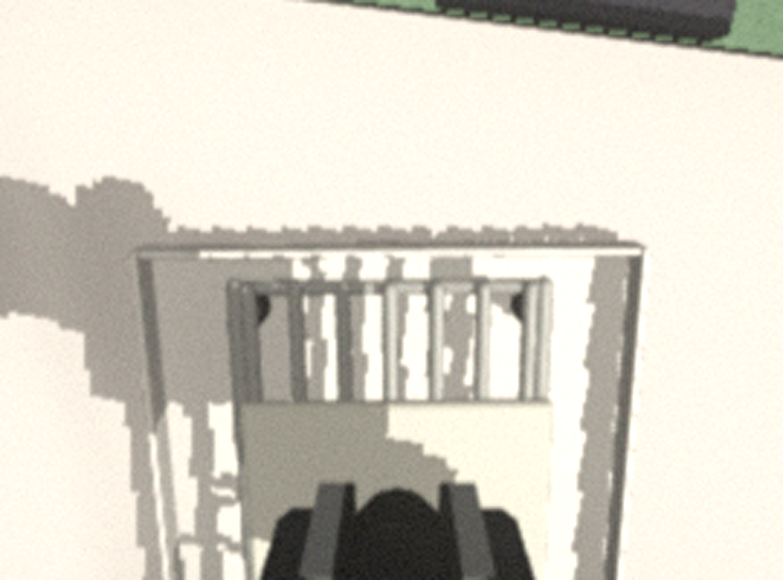

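Lid hangs level over the shelf, square to the rack (side view lid at (565,185)). I lower it slowly.

Emit:
{"name": "send_rows", "arguments": {"plan": [[0.02, -0.01, 0.8, 0, 0, 0], [0.02, -0.01, 0.8, 0, 0, 0], [0.02, -0.01, 0.7, 0, 0, 0], [0.02, -0.01, 0.6, 0, 0, 0], [0.02, -0.01, 0.5, 0, 0, 0], [0.02, -0.01, 0.3, 0, 0, 0], [0, 0, 0.1, 0, 0, 0], [0, 0, 0.1, 0, 0, 0], [0, 0, 0.05, 0, 0, 0], [0, 0, 0, 0, 0, 0]]}}

```text
time_s: 7.7
tcp_pos: [0.3954, -0.2011, 0.0516]
tcp_rot: [0.0, -0.057, 0.998, -0.0]
contact_force: [0.0, -0.5, 0.1]
width: 0.19
```

Emit:
{"name": "send_rows", "arguments": {"plan": [[0, 0, 0.07, 0, 0, 0], [0, 0, 0.07, 0, 0, 0], [0, 0, 0.07, 0, 0, 0], [0, 0, 0, 0, 0, 0]]}}

```text
time_s: 8.03
tcp_pos: [0.3953, -0.201, 0.0493]
tcp_rot: [0.0, -0.057, 0.998, 0.0]
contact_force: [-0.8, 0.2, -0.8]
width: 0.189
```

Emit:
{"name": "send_rows", "arguments": {"plan": [[0, 0, 0.05, 0, 0, 0], [0, 0, 0.05, 0, 0, 0], [0, 0, 0, 0, 0, 0]]}}

```text
time_s: 8.28
tcp_pos: [0.3953, -0.2011, 0.0483]
tcp_rot: [0.0, -0.057, 0.998, 0.0]
contact_force: [-0.1, -0.0, -0.7]
width: 0.191
```

Emit:
{"name": "send_rows", "arguments": {"plan": [[0, 0, 0.05, 0, 0, 0], [0, 0, 0.05, 0, 0, 0], [0, 0, 0, 0, 0, 0]]}}

```text
time_s: 8.53
tcp_pos: [0.3954, -0.2011, 0.0482]
tcp_rot: [0.0, -0.056, 0.998, 0.0]
contact_force: [-5.0, 3.1, 16.9]
width: 0.188
```

Contact made at TCP z 0.048. I back off a hair, release, and rise.

Emit:
{"name": "send_rows", "arguments": {"plan": [[0, 0, -0.07, 0, 0, 0], [0, 0, 0, 0, 0, 0]]}}

```text
time_s: 8.7
tcp_pos: [0.3954, -0.2011, 0.0483]
tcp_rot: [0.0, -0.057, 0.998, -0.0]
contact_force: [-0.1, -0.6, 4.3]
width: 0.192
```

Emit:
{"name": "send_rows", "arguments": {"plan": [[0, 0, 0, 0, 0, 0], [0, 0, 0, 0, 0, 0], [0, 0, 0, 0, 0, 0], [0, 0, 0, 0, 0, 0], [0, 0, -0.5, 0, 0, 0], [0, 0, -1, 0, 0, 0], [0, 0, -1.5, 0, 0, 0], [0, 0, -2, 0, 0, 0], [0, 0, -2.5, 0, 0, 0], [0, 0, -3, 0, 0, 0], [0, 0, -3, 0, 0, 0], [0, 0, -3, 0, 0, 0], [0, 0, -2, 0, 0, 0], [0, 0, 0, 0, 0, 0]], "jaw": 0.45}}

```text
time_s: 9.87
tcp_pos: [0.3971, -0.2021, 0.2373]
tcp_rot: [0.003, -0.056, 0.998, -0.001]
contact_force: [0.2, -0.2, -0.1]
width: 0.452
```

```bash
python3 - <<'E'
from h import *
show()
import pickle
c=env.calibration("wrist");p,d=env.grab_frame("wrist");cv2.imwrite("pics/wrist6.png",p);np.save("pics/wrist6.npy",d);pickle.dump(c,open("pics/c6.pkl","wb"))
cv2.imwrite("pics/wrist6_b.png",cv2.resize(p,(800,600),interpolation=cv2.INTER_CUBIC))
W=cloud(c,d);x,y,z=W[...,0],W[...,1],W[...,2]
m=(z>.037)&(z<.049)&(abs(x-.395)<.05)&(abs(y+.2)<.05)
P=W[m];print(len(P),P.mean(0),cv2.minAreaRect((P[:,:2]*1000).astype(np.float32)))
m=(z>.05)&(z<.075)&(abs(x-.395)<.03)&(abs(y+.2)<.03)
P=W[m];print(len(P),P.mean(0),cv2.minAreaRect((P[:,:2]*1000).astype(np.float32)),P[:,2].max())
E
```

```text
t 9.87 tcp [ 0.3971 -0.2021  0.2373] z [ 0.007 -0.002 -1.   ] y [-0.113  0.994 -0.002] F [ 0.2 -0.2 -0.1] w 0.452 q [-0.04  0.12  0.44  2.01 -0.06  1.01  2.11]
1763 [ 0.39479835 -0.20190712  0.0427503 ] ((404.45050048828125, -201.04556274414062), (67.8106460571289, 61.25341796875), 7.547116756439209)
189 [ 0.39425845 -0.20202039  0.05976935] ((394.7633972167969, -201.95619201660156), (16.90497589111328, 16.62828826904297), 48.146820068359375) 0.06317579055840354
```

View pics/wrist6_b.png

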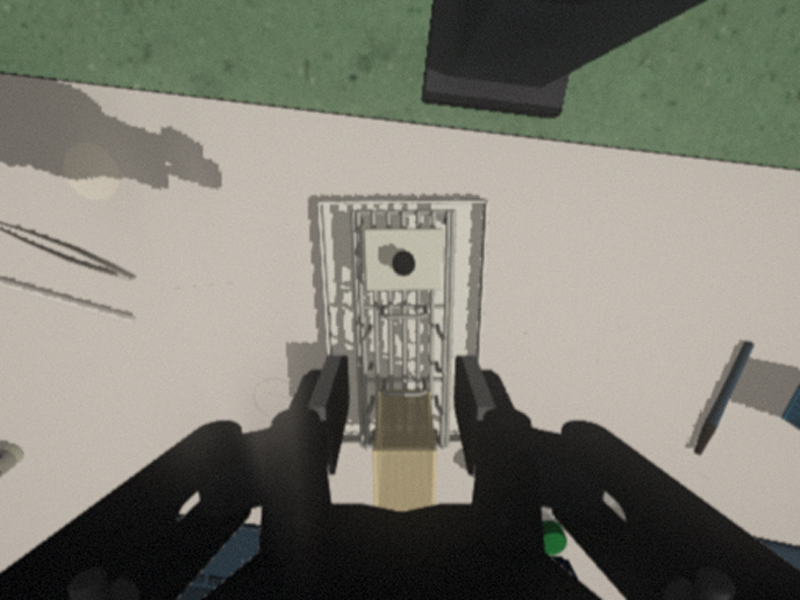

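Lid lies flat on the shelf: plate top at z 0.043, knob at (403,263). The whole rack is in view now, so I refine its pose here.

```bash
python3 - <<'E'
from h import *
import pickle
c=pickle.load(open("pics/c6.pkl","rb"));p=cv2.imread("pics/wrist6.png")
def pose(m,p):
    m=np.array(m,float);o=m.copy();cs,sn=np.cos(p[2]),np.sin(p[2])
    o[:,0]=p[0]+cs*m[:,0]-sn*m[:,1];o[:,1]=p[1]+sn*m[:,0]+cs*m[:,1];return o
q=[.467,-.1915,.1197];k=6;x0,y0,x1,y1=195,190,320,290
im=cv2.resize(p[y0:y1,x0:x1],None,fx=k,fy=k,interpolation=cv2.INTER_CUBIC);raw=im.copy()
def L(a,b,col):
    z=((proj(c,pose([a,b],q))-[x0,y0]+.5)*k).astype(int);cv2.line(im,tuple(map(int,z[0])),tuple(map(int,z[1])),col,1)
for a,b,h,col in((.118,.071,.016,(0,0,255)),(.11,.04,.034,(255,0,0))):
    cs=[(-a,b,h),(-a,-b,h),(a,-b,h),(a,b,h)]
    for i in range(4):L(cs[i],cs[(i+1)%4],col)
for X in(-.03,.04):
    L((X,-.025,.056),(X,.025,.056),(0,200,0))
for Y in(-1,1):
    L((-.02,Y*.031,.056),(.03,Y*.031,.056),(0,255,255))
# cream jar rect
a,b=.029,.023
cs=[(.075-a,b,.12),(.075-a,-b,.12),(.075+a,-b,.12),(.075+a,b,.12)]
for i in range(4):L(cs[i],cs[(i+1)%4],(255,0,255))
cv2.imwrite("pics/fit6.png",im)
d=np.load("pics/wrist6.npy");W=cloud(c,d);x,y,z=W[...,0],W[...,1],W[...,2]
cream=W[(z>.116)&(z<.124)&(abs(x-.545)<.06)&(abs(y+.18)<.06)]
print(len(cream),cream.mean(0) if len(cream) else 0, cv2.minAreaRect((cream[:,:2]*1000).astype(np.float32)))
# near face of cream
f=W[(z>.06)&(z<.115)&(abs(x-.53)<.05)&(abs(y+.18)<.05)];print(len(f),f.mean(0),f.min(0),f.max(0))
E
```

```text
1555 [ 0.53879223 -0.18532784  0.11966665] ((541.4959716796875, -184.9633331298828), (53.45515060424805, 46.085227966308594), 6.093700885772705)
984 [ 0.51587118 -0.18769278  0.08972293] [ 0.5126521  -0.21047577  0.06009608] [ 0.51974045 -0.16485556  0.11493385]
```

View pics/fit6.png

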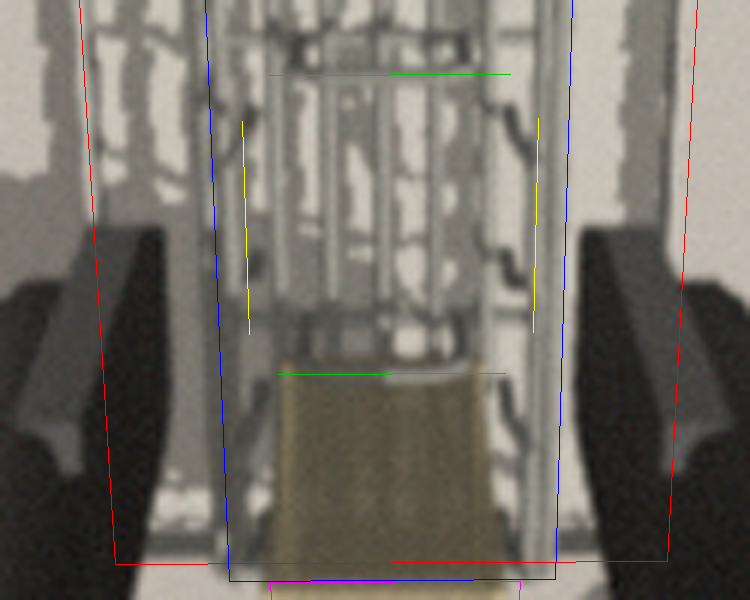

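```bash
cat > geo.py <<'E'
from h import *
yaw=-.101
jx=np.array([np.cos(yaw),np.sin(yaw),0]);jy=np.array([-np.sin(yaw),np.cos(yaw),0]);jz=np.array([0,0,1.])
J=np.array([.503,.227,0])
a=np.deg2rad(45)
z1=np.sin(a)*jy-np.cos(a)*jz
r1=orient(z1,jx); g1=J-.005*jy+.063*jz; t1=g1+.0187*z1
E
python3 - <<'E'
from geo import *
show()
rv=orient([0,0,-1],jx)
s=plan([.45,.08,.27],rv,17)
s2=plan(t1-.1*z1,r1,9,s)
print(t1,t1-.1*z1)
E
```

```text
t 9.92 tcp [ 0.3964 -0.2015  0.2353] z [ 0.004 -0.001 -1.   ] y [-0.113  0.994 -0.001] F [-0.6  0.5 -0.8] w 0.45 q [-0.04  0.13  0.44  2.01 -0.06  1.01  2.12]
rel [-8.52 27.36 -3.47  0.    0.    1.78] | n 17 row [0.99, 1.658, -0.207, 0.0, 0.0, 0.105]
rel [ 8.91  3.79 14.95  0.    0.79  0.  ] | n 9 row [0.372, 0.421, 1.949, 0.0, 0.087, 0.0]
[0.5038291  0.23518099 0.0497771 ] [0.49669946 0.16483067 0.12048778]
```

Emit:
{"name": "send_rows", "arguments": {"plan": [[0.99, 1.66, -0.21, 0, 0, 0.105], [0.99, 1.66, -0.21, 0, 0, 0.105], [0.99, 1.66, -0.21, 0, 0, 0.105], [0.99, 1.66, -0.21, 0, 0, 0.105], [0.99, 1.66, -0.21, 0, 0, 0.105], [0.99, 1.66, -0.21, 0, 0, 0.105], [0.99, 1.66, -0.21, 0, 0, 0.105], [0.99, 1.66, -0.21, 0, 0, 0.105], [0.99, 1.66, -0.21, 0, 0, 0.105], [0.99, 1.66, -0.21, 0, 0, 0.105], [0.99, 1.66, -0.21, 0, 0, 0.105], [0.99, 1.66, -0.21, 0, 0, 0.105], [0.99, 1.66, -0.21, 0, 0, 0.105], [0.99, 1.66, -0.21, 0, 0, 0.105], [0.99, 1.66, -0.21, 0, 0, 0.105], [0.99, 1.66, -0.21, 0, 0, 0.105], [0.99, 1.66, -0.21, 0, 0, 0.105], [0, 0, 0, 0, 0, 0]], "jaw": 0.8}}

```text
time_s: 11.42
tcp_pos: [0.4512, 0.0826, 0.268]
tcp_rot: [-0.0, 0.743, 0.669, 0.0]
contact_force: [1.2, 0.7, 0.3]
width: 0.805
```

Emit:
{"name": "send_rows", "arguments": {"plan": [[0.37, 0.42, 1.95, 0, 0.087, 0], [0.37, 0.42, 1.95, 0, 0.087, 0], [0.37, 0.42, 1.95, 0, 0.087, 0], [0.37, 0.42, 1.95, 0, 0.087, 0], [0.37, 0.42, 1.95, 0, 0.087, 0], [0.37, 0.42, 1.95, 0, 0.087, 0], [0.37, 0.42, 1.95, 0, 0.087, 0], [0.37, 0.42, 1.95, 0, 0.087, 0], [0.37, 0.42, 1.95, 0, 0.087, 0], [0, 0, 0, 0, 0, 0], [0, 0, 0, 0, 0, 0]]}}

```text
time_s: 12.33
tcp_pos: [0.4942, 0.1641, 0.1172]
tcp_rot: [-0.257, 0.687, 0.619, 0.281]
contact_force: [-0.7, -0.3, 0.2]
width: 0.801
```

```bash
python3 - <<'E'
from geo import *
show()
p,d=env.grab_frame("wrist");c=env.calibration("wrist");cv2.imwrite("pics/wrist7.png",p)
W=cloud(c,d);x,y,z=W[...,0],W[...,1],W[...,2]
m=(z>.08)&(z<.092)&(abs(x-.503)<.06)&(abs(y-.227)<.05);P=W[m];print(len(P));
if len(P)>5: print(P.mean(0),cv2.minAreaRect((P[:,:2]*1000).astype(np.float32)))
plan(t1-.1*z1,r1,1)
plan(t1,r1,7)
E
```

```text
t 12.33 tcp [0.4942 0.1641 0.1172] z [ 0.068  0.701 -0.71 ] y [ 0.995 -0.102 -0.005] F [-0.7 -0.3  0.2] w 0.801 q [ 0.14  0.52 -0.08  2.13 -1.12  0.85  0.89]
1511
[0.5040969  0.22566655 0.08580495] ((504.08514404296875, 226.9547576904297), (60.278297424316406, 47.65489959716797), 84.00364685058594)
rel [ 0.16  0.18 -0.1  -0.    0.   -0.  ] | n 1 row [0.164, 0.177, -0.097, -0.002, 0.005, -0.002]
rel [ 0.21  0.19  9.9  -0.    0.   -0.  ] | n 7 row [0.027, 0.027, 1.415, -0.0, 0.001, -0.0]
```

View pics/wrist7.png

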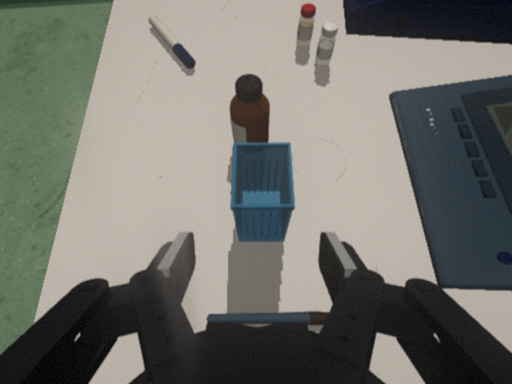

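Reached: the jar mouth (263,175) sits between the fingers, with bottle and brush untouched. I advance along the tool axis.

Emit:
{"name": "send_rows", "arguments": {"plan": [[0.03, 0.04, 1.4, 0, 0, 0], [0.03, 0.04, 1.6, 0, 0, 0], [0.03, 0.04, 1.6, 0, 0, 0], [0.03, 0.04, 1.6, 0, 0, 0], [0.03, 0.04, 1.5, 0, 0, 0], [0.03, 0.04, 1.3, 0, 0, 0], [0.03, 0.03, 0.9, 0, 0, 0], [0, 0, 0, 0, 0, 0], [0, 0, 0, 0, 0, 0]]}}

```text
time_s: 13.13
tcp_pos: [0.5059, 0.2362, 0.0519]
tcp_rot: [-0.255, 0.685, 0.621, 0.283]
contact_force: [-0.5, 0.6, 0.1]
width: 0.804
```

```bash
python3 - <<'E'
from geo import *
show();plan(t1,r1,1)
p,d=env.grab_frame("wrist");cv2.imwrite("pics/wrist8.png",p)
E
```

```text
t 13.13 tcp [0.5059 0.2362 0.0519] z [ 0.072  0.701 -0.709] y [ 0.995 -0.099  0.003] F [-0.5  0.6  0.1] w 0.804 q [ 0.14  0.67 -0.27  2.14 -1.29  0.63  1.02]
rel [-0.24 -0.2   0.06  0.    0.    0.  ] | n 1 row [-0.237, -0.196, 0.061, 0.001, 0.003, 0.003]
```

View pics/wrist8.png

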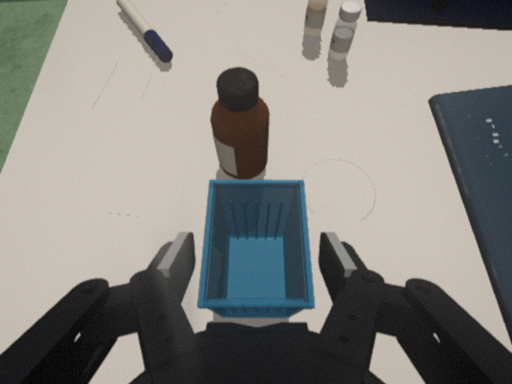

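The jar (206–306 px at the rim) is centred between the pads at 192 and 320. I close.

Emit:
{"name": "send_rows", "arguments": {"plan": [[0, 0, 0, 0, 0, 0], [0, 0, 0, 0, 0, 0], [0, 0, 0, 0, 0, 0], [0, 0, 0, 0, 0, 0], [0, 0, 0, 0, 0, 0], [0, 0, 0, 0, 0, 0], [0, 0, 0, 0, 0, 0]], "jaw": 0, "newtons": 40}}

```text
time_s: 13.77
tcp_pos: [0.5061, 0.2354, 0.0512]
tcp_rot: [-0.255, 0.686, 0.62, 0.284]
contact_force: [-1.2, -4.2, 7.1]
width: 0.537
```

```bash
python3 - <<'E'
from geo import *
show()
s,p,r=tcp()
print("up 10 rows of 1cm in tool:",r.inv().apply([0,0,1]).round(3))
E
```

```text
t 13.77 tcp [0.5061 0.2354 0.0512] z [ 0.072  0.702 -0.709] y [ 0.995 -0.101  0.001] F [-1.2 -4.2  7.1] w 0.537 q [ 0.14  0.67 -0.27  2.14 -1.29  0.63  1.02]
up 10 rows of 1cm in tool: [ 0.706  0.001 -0.709]
```

Emit:
{"name": "send_rows", "arguments": {"plan": [[0.35, 0, -0.35, 0, 0, 0], [0.7, 0, -0.7, 0, 0, 0], [1, 0, -1, 0, 0, 0], [1.4, 0, -1.4, 0, 0, 0], [1.4, 0, -1.4, 0, 0, 0], [1.4, 0, -1.4, 0, 0, 0], [1.4, 0, -1.4, 0, 0, 0], [1.4, 0, -1.4, 0, 0, 0], [1, 0, -1, 0, 0, 0], [0, 0, 0, 0, 0, 0]]}}

```text
time_s: 14.6
tcp_pos: [0.5067, 0.2363, 0.1956]
tcp_rot: [-0.254, 0.685, 0.62, 0.285]
contact_force: [1.0, 0.6, -2.2]
width: 0.533
```

```bash
python3 - <<'E'
from geo import *
show()
# held jar pose: T_jar_in_tool from grasp
Tj=np.linalg.inv(T([.5061,.2354,.0512],orient([.072,.702,-.709],[.995,-.101,.001])))@T([.504,.227,0],R.from_euler("z",-.101))
print(Tj.round(3).tolist())
p,d=env.grab_frame("scene");crop(p,150,80,330,240,4,"pics/scene9.png")
p,d=env.grab_frame("wrist");cv2.imwrite("pics/wrist9.png",p)
# plan: at (.42,.0,.2), yaw so tool y=+Y, tool vertical, then lean to +x
s=plan([.44,.03,.26],orient([0,0,-1],[0.707,.707,0]),12)
s=plan([.44,.0,.22],orient([0,0,-1],[0,1,0]),8,s)
E
```

```text
t 14.6 tcp [0.5067 0.2363 0.1956] z [ 0.074  0.702 -0.709] y [ 0.995 -0.101  0.004] F [ 1.   0.6 -2.2] w 0.533 q [ 0.07  0.39 -0.18  2.07 -1.05  0.83  0.61]
[[-0.001, 0.709, 0.705, -0.042], [1.0, -0.0, 0.001, -0.001], [0.001, 0.705, -0.709, 0.03], [0.0, 0.0, 0.0, 1.0]]
rel [-10.25  -4.45 -19.7    0.35  -0.73  -0.84] | n 12 row [-1.157, -0.997, -1.222, 0.029, -0.061, -0.07]
rel [-2.12 -2.12  4.    0.    0.   -0.79] | n 8 row [-0.164, -0.348, 0.5, 0.0, 0.0, -0.098]
```

View pics/scene9.png

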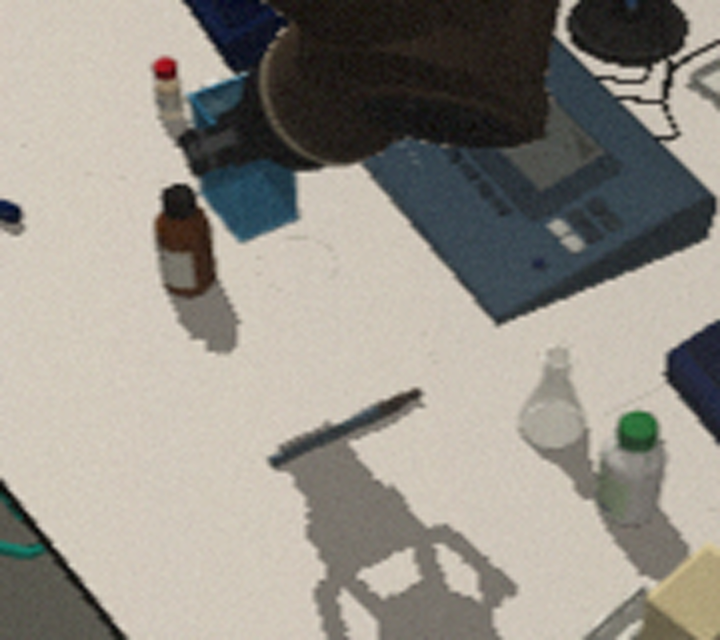

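View pics/wrist9.png

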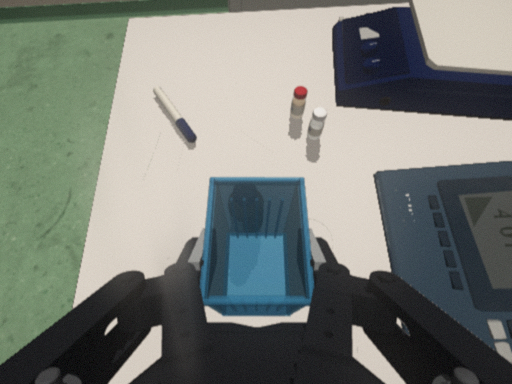

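Jar is held squarely. I swing it to the free area between brush and rack, tool going vertical with jaws along world y.

Emit:
{"name": "send_rows", "arguments": {"plan": [[-1.16, -1.0, -1.22, 0.029, -0.061, -0.07], [-1.16, -1.0, -1.22, 0.029, -0.061, -0.07], [-1.16, -1.0, -1.22, 0.029, -0.061, -0.07], [-1.16, -1.0, -1.22, 0.029, -0.061, -0.07], [-1.16, -1.0, -1.22, 0.029, -0.061, -0.07], [-1.16, -1.0, -1.22, 0.029, -0.061, -0.07], [-1.16, -1.0, -1.22, 0.029, -0.061, -0.07], [-1.16, -1.0, -1.22, 0.029, -0.061, -0.07], [-1.16, -1.0, -1.22, 0.029, -0.061, -0.07], [-1.16, -1.0, -1.22, 0.029, -0.061, -0.07], [-1.16, -1.0, -1.22, 0.029, -0.061, -0.07], [-1.16, -1.0, -1.22, 0.029, -0.061, -0.07], [-0.16, -0.35, 0.5, 0, 0, -0.098], [-0.16, -0.35, 0.5, 0, 0, -0.098], [-0.16, -0.35, 0.5, 0, 0, -0.098], [-0.16, -0.35, 0.5, 0, 0, -0.098], [-0.16, -0.35, 0.5, 0, 0, -0.098], [-0.16, -0.35, 0.5, 0, 0, -0.098], [-0.16, -0.35, 0.5, 0, 0, -0.098], [-0.16, -0.35, 0.5, 0, 0, -0.098]]}}

```text
time_s: 16.37
tcp_pos: [0.4385, -0.0003, 0.218]
tcp_rot: [-0.002, -0.002, 1.0, -0.001]
contact_force: [0.5, 0.7, -0.2]
width: 0.534
```

```bash
cat >> geo.py <<'E'
Tj=np.linalg.inv(T([.5061,.2354,.0512],orient([.072,.702,-.709],[.995,-.101,.001])))@T([.504,.227,0],R.from_euler("z",-.101))
E
python3 - <<'E'
from geo import *
show()
# lay: tool z=(s,0,-c)*45, y=+Y ; jar then: mouth -X, height
r2=orient([1,0,-1],[0,1,0])
M=T([0,0,0],r2)@Tj;print(M.round(3))
# want jar y-face down: lowest face z=0 => origin z = .029
dz=.029-M[2,3]; print("tcp z for resting",dz)
s=plan([.44,.0,dz+.06],r2,10)
s=plan([.44,.0,dz+.06],r2,1)
E
```

```text
t 16.37 tcp [ 4.385e-01 -3.000e-04  2.180e-01] z [-0.003 -0.002 -1.   ] y [-0.005  1.    -0.002] F [ 0.5  0.7 -0.2] w 0.534 q [-0.02  0.15 -0.12  2.01  0.02  0.98  1.43]
[[ 0.001 -0.002 -1.     0.051]
 [ 1.    -0.     0.001 -0.001]
 [-0.    -1.     0.002  0.008]
 [ 0.     0.     0.     1.   ]]
tcp z for resting 0.020550951012620576
rel [-1.900e-01  5.000e-02  1.375e+01 -0.000e+00 -7.900e-01  1.000e-02] | n 10 row [0.472, 0.005, 1.33, -0.0, -0.079, 0.001]
rel [-1.900e-01  5.000e-02  1.375e+01 -0.000e+00 -7.900e-01  1.000e-02] | n 1 row [-0.193, 0.055, 13.748, -0.0, -0.789, 0.005]
```

Emit:
{"name": "send_rows", "arguments": {"plan": [[0.47, 0, 1.33, 0, -0.079, 0.001], [0.47, 0, 1.33, 0, -0.079, 0.001], [0.47, 0, 1.33, 0, -0.079, 0.001], [0.47, 0, 1.33, 0, -0.079, 0.001], [0.47, 0, 1.33, 0, -0.079, 0.001], [0.47, 0, 1.33, 0, -0.079, 0.001], [0.47, 0, 1.33, 0, -0.079, 0.001], [0.47, 0, 1.33, 0, -0.079, 0.001], [0.47, 0, 1.33, 0, -0.079, 0.001], [0.47, 0, 1.33, 0, -0.079, 0.001], [0, 0, 0, 0, 0, 0], [0, 0, 0, 0, 0, 0]]}}

```text
time_s: 17.37
tcp_pos: [0.4267, -0.0331, 0.1315]
tcp_rot: [0.232, 0.013, 0.972, -0.045]
contact_force: [-0.6, 0.1, -1.4]
width: 0.531
```

```bash
python3 - <<'E'
from geo import *
show()
s,p,r=tcp();M=T(p,r)@Tj;print(M.round(3).tolist())
pic,d=env.grab_frame("side");c=env.calibration("side");crop(pic,200,150,340,260,5.5,"pics/side10.png")
r2=orient([1,0,-1],[0,1,0])
plan([p[0],p[1],.03],r2,7)
W=cloud(c,d);
P=W[(abs(W[...,0]-.46)<.08)&(abs(W[...,1])<.06)&(W[...,2]>.02)];print(P[:,2].min(),P.mean(0))
E
```

```text
t 17.37 tcp [ 0.4267 -0.0331  0.1315] z [ 0.449 -0.094 -0.889] y [ 0.046  0.996 -0.082] F [-0.6  0.1 -1.4] w 0.531 q [-0.01  0.09 -0.21  2.53  1.2   0.22  0.18]
[[0.047, -0.316, -0.948, 0.478], [0.995, -0.064, 0.07, -0.037], [-0.083, -0.947, 0.311, 0.124], [0.0, 0.0, 0.0, 1.0]]
rel [ 4.67  0.81  9.04 -0.09 -0.32  0.01] | n 7 row [0.839, 0.061, 1.198, -0.013, -0.045, 0.001]
0.09144153193171416 [ 0.42034162 -0.00538425  0.18129256]
```

View pics/side10.png

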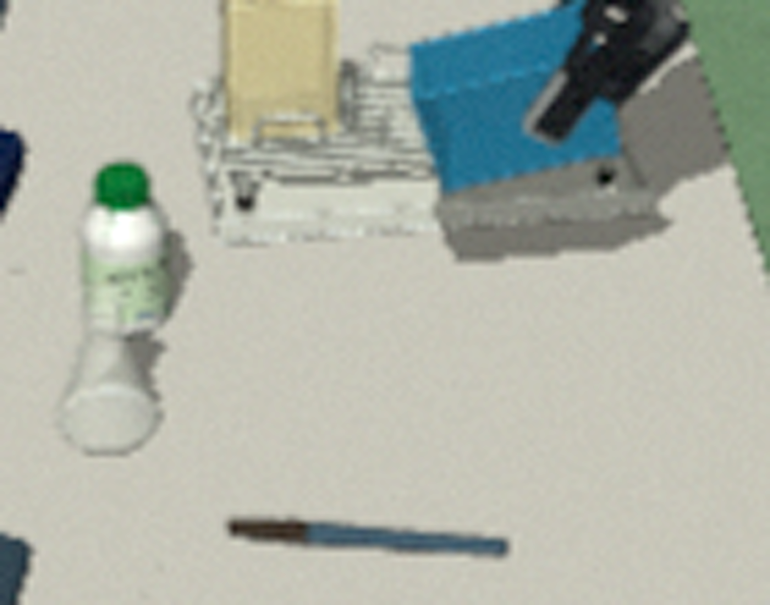

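The arm hit joint limits (q4, q6): leaning outward this close to the base isn't reachable. I'll fit a quick kinematic model from the logged poses to pick a feasible lay-down spot.

```bash
cat > kin.py <<'E'
import numpy as np
from scipy.spatial.transform import Rotation as R
from scipy.optimize import least_squares
D=[# q, tcp, z, y
([-1.3056,.4352,.02498,1.5741,-.0116,1.134,-.0751],[.2246,.5827,.2305],[0,0,-1],[.36,.933,-.001]),
([-.68,.25,.16,1.81,-.04,1.09,.96],[.4707,.2233,.2504],[0,-.001,-1],[.115,.993,0]),
([-.62,.47,.14,1.91,-.09,.76,1.03],[.5031,.2272,.0955],[0,0,-1],[.112,.994,0]),
([-.64,.34,.16,1.8,-.06,1.,1.],[.5044,.2277,.2027],[.004,.002,-1],[.112,.994,.003]),
([-.16,.08,.37,2.05,-.03,1.02,1.92],[.3995,-.1308,.2381],[-.002,0,-1],[-.11,.994,0]),
([.05,.35,.37,2.18,-.21,.64,2.25],[.396,-.1994,.0903],[-.002,.001,-1],[-.113,.994,.001]),
([-.04,.13,.44,2.01,-.06,1.01,2.12],[.3964,-.2015,.2353],[.004,-.001,-1],[-.113,.994,-.001]),
([.14,.52,-.08,2.13,-1.12,.85,.89],[.4942,.1641,.1172],[.068,.701,-.71],[.995,-.102,-.005]),
([.14,.67,-.27,2.14,-1.29,.63,1.02],[.5059,.2362,.0519],[.072,.701,-.709],[.995,-.099,.003]),
([.07,.39,-.18,2.07,-1.05,.83,.61],[.5067,.2363,.1956],[.074,.702,-.709],[.995,-.101,.004]),
([-.02,.15,-.12,2.01,.02,.98,1.43],[.4385,-.0003,.218],[-.003,-.002,-1],[-.005,1,-.002]),
([-.01,.09,-.21,2.53,1.2,.22,.18],[.4267,-.0331,.1315],[.449,-.094,-.889],[.046,.996,-.082])]
def rot(ax,a):
    return R.from_rotvec(np.array(ax)*a).as_matrix()
Z=np.array([0,0,1.]);Y=np.array([0,1.,0])
def fk(q,s,t,yo):
    M=np.eye(3);p=np.zeros(3)+t[0]
    for i in range(7):
        M=M@rot(Z if i%2==0 else Y,s[i]*q[i]); p=p+M@t[i+1]
    return p,M@rot(Z,yo)
E
python3 - <<'E'
from kin import *
import itertools
best=None
def res_rot(s,yo):
    e=[]
    for q,p,z,y in D:
        _,M=fk(q,s,np.zeros((8,3)),yo); e+=list(M[:,2]-z)+list(M[:,1]-y)
    return np.array(e)
out=[]
for s in itertools.product([1,-1],repeat=7):
    if s[1]==-1 and False: continue
    for yo in np.arange(0,2*np.pi,np.pi/4):
        out.append((np.abs(res_rot(s,yo)).max(),s,yo))
out.sort(key=lambda a:a[0]);print(out[:4])
E
```

```text
[(np.float64(0.01418385697041756), (-1, 1, -1, 1, -1, 1, -1), np.float64(1.5707963267948966)), (np.float64(0.7232143861787874), (-1, 1, 1, 1, -1, 1, -1), np.float64(1.5707963267948966)), (np.float64(0.7374253866498255), (-1, 1, -1, 1, -1, 1, -1), np.float64(2.356194490192345)), (np.float64(0.7655001381046715), (-1, 1, -1, 1, -1, 1, -1), np.float64(0.7853981633974483))]
```

```bash
cat >> kin.py <<'E'
S=(-1,1,-1,1,-1,1,-1);YO=np.pi/2
LO=np.array([-2.62,-.44,-1.27,.08,-1.32,.12,-2.74]);HI=np.array([2.62,2.09,1.32,2.57,4.46,2,2.74])
def fit():
    # linear in t; ridge
    A=[];b=[]
    for q,p,z,y in D:
        M=np.eye(3);row=[np.eye(3)]
        for i in range(7):
            M=M@rot(Z if i%2==0 else Y,S[i]*q[i]);row.append(M.copy())
        A.append(np.hstack(row));b.append(p)
    A=np.vstack(A);b=np.hstack(b)
    lam=.003
    t=np.linalg.solve(A.T@A+lam*np.eye(24),A.T@b)
    return t.reshape(8,3),(A@t-b)
t,e=fit()
def ik(p,z,y,seeds=12,q0=None,rng=np.random.default_rng(0),margin=.06):
    z=np.array(z,float);z/=np.linalg.norm(z);y=np.array(y,float);y-=z*(z@y);y/=np.linalg.norm(y)
    def f(q):
        pp,M=fk(q,S,t,YO);return np.r_[(pp-p)*10,M[:,2]-z,M[:,1]-y]
    sol=[]
    for k in range(seeds):
        x0=q0 if (k==0 and q0 is not None) else rng.uniform(LO+.1,HI-.1)
        x0=np.clip(x0,LO+margin+.001,HI-margin-.001)
        r=least_squares(f,x0,bounds=(LO+margin,HI-margin))
        if r.cost<2e-4: sol.append(r.x)
    return sol
E
python3 - <<'E'
from kin import *
print(t.round(3));print(np.abs(e).max(),e.reshape(-1,3).round(3).tolist())
E
```

```text
[[ 0.019  0.028  0.108]
 [ 0.    -0.021  0.108]
 [ 0.003 -0.021  0.257]
 [ 0.013 -0.009  0.257]
 [-0.037 -0.009  0.203]
 [ 0.024 -0.004  0.203]
 [-0.002 -0.004  0.143]
 [ 0.015  0.021  0.143]]
0.003907596205776853 [[0.003, 0.002, -0.002], [-0.003, 0.002, -0.004], [-0.001, -0.001, 0.003], [-0.003, -0.002, 0.001], [0.002, 0.0, 0.001], [0.001, 0.001, 0.002], [-0.001, -0.002, -0.0], [0.004, 0.001, -0.001], [-0.001, -0.001, -0.0], [-0.003, -0.001, -0.001], [0.001, 0.001, 0.003], [0.001, -0.0, -0.002]]
```

```bash
cat > scan.py <<'E'
from kin import *
def dirs(phi,b): # horizontal azimuth phi, lean b from vertical
    return np.array([np.sin(b)*np.cos(phi),np.sin(b)*np.sin(phi),-np.cos(b)])
yr=.1197
print("final")
for lean in (0,15,30,40,45,50):
  for sg in(1,-1):
    for h in (0,.1):
      z=dirs(yr,np.deg2rad(lean)); y=sg*np.array([-np.sin(yr),np.cos(yr),0])
      g=np.array([.472,-.192,.095+h]); p=g+.0187*z
      s=ik(p,z,y,10)
      print(lean,sg,h,len(s), s[0].round(2) if s else "")
E
python3 scan.py
```

```text
final
0 1 0 4 [ 0.77  0.55 -0.69  1.97  0.48  0.79  1.5 ]
0 1 0.1 6 [ 0.63  0.36 -0.47  1.87  0.2   0.95  1.77]
0 -1 0 6 [ 0.14  0.44  0.31  2.07 -0.21  0.66 -0.86]
0 -1 0.1 6 [-0.34  0.39  0.96  2.01 -0.39  0.94 -0.63]
15 1 0 7 [ 1.12  0.62 -1.08  2.12  0.87  0.61  1.18]
15 1 0.1 6 [ 0.92  0.31 -0.72  2.    0.18  0.66  1.81]
15 -1 0 8 [ 0.52  0.39 -0.09  2.19 -0.31  0.36 -0.73]
15 -1 0.1 5 [ 0.63  0.23 -0.21  2.08 -0.15  0.61 -0.91]
30 1 0 5 [ 1.24  0.59 -1.1   2.3   1.44  0.29  0.68]
30 1 0.1 7 [ 1.33  0.37 -1.13  2.14  0.35  0.37  1.72]
30 -1 0 3 [ 1.28  0.58 -0.99  2.34  1.6   0.19 -2.52]
30 -1 0.1 5 [ 0.34  0.19  0.28  2.26 -0.98  0.47 -0.01]
40 1 0 5 [ 1.4   0.69 -1.21  2.41  2.25  0.33 -0.01]
40 1 0.1 4 [ 1.33  0.33 -0.97  2.21 -0.56  0.18  2.68]
40 -1 0 1 [ 1.34  0.63 -0.9   2.44  3.14  0.25  2.37]
40 -1 0.1 5 [ 1.39  0.37 -0.88  2.27 -1.07  0.19  0.19]
45 1 0 8 [ 1.44  0.74 -1.21  2.46  2.58  0.38 -0.25]
45 1 0.1 0 
45 -1 0 4 [ 1.46  0.75 -1.04  2.47  2.98  0.35  2.61]
45 -1 0.1 3 [ 1.51  0.45 -0.98  2.35  4.4   0.18  1.07]
50 1 0 5 [ 1.29  0.61 -0.87  2.5   3.43  0.47 -1.08]
50 1 0.1 2 [ 1.57  0.47 -1.18  2.39  3.72  0.18 -1.46]
50 -1 0 3 [ 0.94  0.55 -0.26  2.51  3.96  0.7   1.59]
50 -1 0.1 2 [0.56 0.26 0.2  2.46 4.4  0.71 1.02]
```

```bash
cat > scan2.py <<'E'
from kin import *
import sys
def dirs(phi,b): return np.array([np.sin(b)*np.cos(phi),np.sin(b)*np.sin(phi),-np.cos(b)])
def best(g,phi,b,h):
    z=dirs(phi,b); y=h*np.array([np.sin(phi),-np.cos(phi),0]); p=np.array(g)+.0187*z
    s=ik(p,z,y,6,margin=.05)
    if not s: return None
    return max(s,key=lambda q:np.min(np.minimum(q-LO,HI-q)))
for x,yy in((.47,.0),):
  for h in(-1,1):
    for a in range(-180,180,30):
        q=best((x,yy,.036),np.deg2rad(a),np.deg2rad(45),h)
        q2=best((x,yy,.12),np.deg2rad(a),np.deg2rad(45),h)
        f=lambda q:"--" if q is None else f"{np.min(np.minimum(q-LO,HI-q)):.2f} {q.round(2)}"
        print((x,yy),"h",h,"az",a,"|",f(q),"|",f(q2))
E
time python3 scan2.py
```

```text
(0.47, 0.0) h -1 az -180 | 0.60 [-0.14  0.8   0.16  1.74 -0.1   1.4  -1.49] | 0.43 [ 0.12  0.68 -0.24  1.69  0.06  1.57 -1.72]
(0.47, 0.0) h -1 az -150 | 0.44 [-0.72  0.99  0.88  1.83 -0.26  1.29 -0.75] | 0.57 [-0.51  0.7   0.49  1.79  0.05  1.43 -1.09]
(0.47, 0.0) h -1 az -120 | 0.65 [-0.1   0.74 -0.35  1.92  0.67  1.32 -1.41] | 0.64 [-0.62  0.61  0.39  1.93  0.34  1.22 -0.97]
(0.47, 0.0) h -1 az -90 | 0.44 [-0.03  0.71 -0.58  2.13  1.05  1.29 -1.39] | 0.47 [-0.1   0.53 -0.48  2.1   0.91  1.3  -1.18]
(0.47, 0.0) h -1 az -60 | 0.22 [ 0.27  0.82 -1.05  2.35  1.49  1.49 -1.32] | 0.24 [-0.04  0.44 -0.61  2.33  1.26  1.12 -1.1 ]
(0.47, 0.0) h -1 az -30 | -- | 0.05 [ 0.51  0.53 -1.19  2.52  1.72  1.15 -0.94]
(0.47, 0.0) h -1 az 0 | -- | --
(0.47, 0.0) h -1 az 30 | -- | --
(0.47, 0.0) h -1 az 60 | 0.11 [ 0.98  0.78 -0.82  2.32 -1.21  0.25 -2.12] | --
(0.47, 0.0) h -1 az 90 | -- | 0.13 [ 0.91  0.63 -0.79  2.05 -0.46  0.84 -2.61]
(0.47, 0.0) h -1 az 120 | 0.45 [ 0.59  0.78 -0.51  1.89 -0.29  1.07 -2.29] | 0.52 [-0.16  0.64  0.58  1.95 -0.74  1.48 -1.77]
(0.47, 0.0) h -1 az 150 | 0.68 [ 0.33 
[... 652 characters left out ...]
 1.18  1.61] | 0.05 [-1.02  0.47  0.51  2.52  1.22  0.6   1.95]
(0.47, 0.0) h 1 az -30 | -- | --
(0.47, 0.0) h 1 az 0 | -- | --
(0.47, 0.0) h 1 az 30 | -- | --
(0.47, 0.0) h 1 az 60 | 0.13 [ 1.04  0.87 -0.82  2.24 -0.89  0.25  0.8 ] | 0.34 [ 0.99  0.61 -0.73  2.23 -0.93  0.49  0.7 ]
(0.47, 0.0) h 1 az 90 | 0.58 [ 0.84  0.87 -0.69  1.98 -0.37  0.72  0.61] | 0.48 [ 0.39  0.58 -0.02  2.02 -0.84  1.07  0.99]
(0.47, 0.0) h 1 az 120 | 0.78 [ 0.56  0.87 -0.49  1.77 -0.26  1.09  0.84] | 0.70 [ 0.31  0.68 -0.1   1.79 -0.51  1.3   1.04]
(0.47, 0.0) h 1 az 150 | 0.67 [ 0.31  0.89 -0.36  1.65 -0.1   1.33  1.09] | 0.53 [ 0.29  0.77 -0.33  1.63 -0.16  1.47  1.09]
real	0m18.989s
user	0m19.110s
sys	0m0.142s
```

Sideways leans are reachable, so the new plan is:
1. Lay the jar with its mouth to +y.
2. Regrasp near its base, leaning +y.
3. Swing it over to stand inverted on the bench.
4. Regrasp from straight above for the bay.

First I get back to a vertical tool with jaws along x.

```bash
python3 - <<'E'
from geo import *
s=plan([.45,.0,.23],orient([0,0,-1],[.15,1,0]),7)
s=plan([.46,.04,.22],orient([0,0,-1],[1,0,0]),13,s)
r2=orient([0,-1,-1],[1,0,0]);M=T([0,0,0],r2)@Tj;dz=.029-M[2,3];print(dz,M.round(3).tolist())
s=plan([.46,.04,dz+.05],r2,10,s)
E
```

```text
rel [-6.45  2.58 -7.98 -0.06  0.47  0.12] | n 7 row [-0.658, 0.441, -1.305, -0.008, 0.068, 0.017]
rel [-0.4   4.1   1.    0.    0.    1.42] | n 13 row [0.184, 0.293, 0.077, 0.0, 0.0, 0.109]
0.020550951012620576 [[1.0, -0.0, 0.001, -0.001], [-0.001, 0.002, 1.0, -0.051], [-0.0, -1.0, 0.002, 0.008], [0.0, 0.0, 0.0, 1.0]]
rel [ 0.    0.   14.94  0.   -0.79  0.  ] | n 10 row [0.531, 0.0, 1.438, 0.0, -0.079, 0.0]
```

Emit:
{"name": "send_rows", "arguments": {"plan": [[-0.66, 0.44, -1.3, -0.008, 0.068, 0.017], [-0.66, 0.44, -1.3, -0.008, 0.068, 0.017], [-0.66, 0.44, -1.3, -0.008, 0.068, 0.017], [-0.66, 0.44, -1.3, -0.008, 0.068, 0.017], [-0.66, 0.44, -1.3, -0.008, 0.068, 0.017], [-0.66, 0.44, -1.3, -0.008, 0.068, 0.017], [-0.66, 0.44, -1.3, -0.008, 0.068, 0.017], [0, 0, 0, 0, 0, 0]]}}

```text
time_s: 18.08
tcp_pos: [0.4494, -0.0168, 0.2086]
tcp_rot: [0.075, 0.066, 0.995, -0.026]
contact_force: [2.6, -0.1, -0.4]
width: 0.534
```

```bash
python3 - <<'E'
from geo import *
show()
s=plan([.46,.04,.22],orient([0,0,-1],[1,0,0]),14)
E
```

```text
t 18.08 tcp [ 0.4494 -0.0168  0.2086] z [ 0.146 -0.061 -0.987] y [ 0.135  0.99  -0.041] F [ 2.6 -0.1 -0.4] w 0.534 q [ 0.15  0.11 -0.32  2.1   0.17  0.8   1.16]
rel [-0.49  5.72 -1.32  0.08  0.16  1.44] | n 14 row [0.252, 0.369, -0.105, 0.005, 0.011, 0.103]
```

Emit:
{"name": "send_rows", "arguments": {"plan": [[0.25, 0.37, -0.1, 0.005, 0.011, 0.103], [0.25, 0.37, -0.1, 0.005, 0.011, 0.103], [0.25, 0.37, -0.1, 0.005, 0.011, 0.103], [0.25, 0.37, -0.1, 0.005, 0.011, 0.103], [0.25, 0.37, -0.1, 0.005, 0.011, 0.103], [0.25, 0.37, -0.1, 0.005, 0.011, 0.103], [0.25, 0.37, -0.1, 0.005, 0.011, 0.103], [0.25, 0.37, -0.1, 0.005, 0.011, 0.103], [0.25, 0.37, -0.1, 0.005, 0.011, 0.103], [0.25, 0.37, -0.1, 0.005, 0.011, 0.103], [0.25, 0.37, -0.1, 0.005, 0.011, 0.103], [0.25, 0.37, -0.1, 0.005, 0.011, 0.103], [0.25, 0.37, -0.1, 0.005, 0.011, 0.103], [0.25, 0.37, -0.1, 0.005, 0.011, 0.103], [0, 0, 0, 0, 0, 0]]}}

```text
time_s: 19.33
tcp_pos: [0.4563, 0.0386, 0.2152]
tcp_rot: [0.002, 0.711, 0.704, 0.001]
contact_force: [-0.1, -0.2, -0.1]
width: 0.533
```

```bash
python3 - <<'E'
from geo import *
show()
plan([.46,.04,.08],orient([0,-1,-1],[1,0,0]),11)
E
```

```text
t 19.33 tcp [0.4563 0.0386 0.2152] z [ 0.004 -0.001 -1.   ] y [ 1.    -0.01   0.004] F [-0.1 -0.2 -0.1] w 0.533 q [-0.03  0.19 -0.2   1.97  0.05  0.98 -0.26]
rel [ 1.600e-01  3.100e-01  1.352e+01 -0.000e+00 -7.800e-01 -1.000e-02] | n 11 row [0.454, 0.029, 1.176, -0.0, -0.071, -0.001]
```

Emit:
{"name": "send_rows", "arguments": {"plan": [[0.45, 0.03, 1.18, 0, -0.071, -0.001], [0.45, 0.03, 1.18, 0, -0.071, -0.001], [0.45, 0.03, 1.18, 0, -0.071, -0.001], [0.45, 0.03, 1.18, 0, -0.071, -0.001], [0.45, 0.03, 1.18, 0, -0.071, -0.001], [0.45, 0.03, 1.18, 0, -0.071, -0.001], [0.45, 0.03, 1.18, 0, -0.071, -0.001], [0.45, 0.03, 1.18, 0, -0.071, -0.001], [0.45, 0.03, 1.18, 0, -0.071, -0.001], [0.45, 0.03, 1.18, 0, -0.071, -0.001], [0.45, 0.03, 1.18, 0, -0.071, -0.001], [0, 0, 0, 0, 0, 0], [0, 0, 0, 0, 0, 0]]}}

```text
time_s: 20.42
tcp_pos: [0.4585, 0.0384, 0.079]
tcp_rot: [0.269, 0.65, 0.656, -0.272]
contact_force: [0.3, -0.3, -0.6]
width: 0.535
```

```bash
python3 - <<'E'
from geo import *
show()
s,p,r=tcp();print((T(p,r)@Tj).round(3).tolist())
plan([p[0],p[1],.0235],orient([0,-1,-1],[1,0,0]),6)
pic,d=env.grab_frame("side");crop(pic,200,150,340,260,5.5,"pics/side11.png")
pic,d=env.grab_frame("scene");crop(pic,180,130,320,250,5.5,"pics/scene11.png")
E
```

```text
t 20.42 tcp [0.4585 0.0384 0.079 ] z [-0.    -0.706 -0.708] y [ 1.     0.007 -0.007] F [ 0.3 -0.3 -0.6] w 0.535 q [-0.61  0.66 -0.08  1.98  0.69  1.18 -1.18]
[[1.0, -0.007, -0.006, 0.458], [0.006, 0.003, 1.0, -0.013], [-0.007, -1.0, 0.003, 0.087], [0.0, 0.0, 0.0, 1.0]]
rel [ 3.92  0.04  3.93 -0.   -0.    0.01] | n 6 row [0.654, 0.004, 0.655, -0.0, -0.0, 0.002]
```

View pics/side11.png

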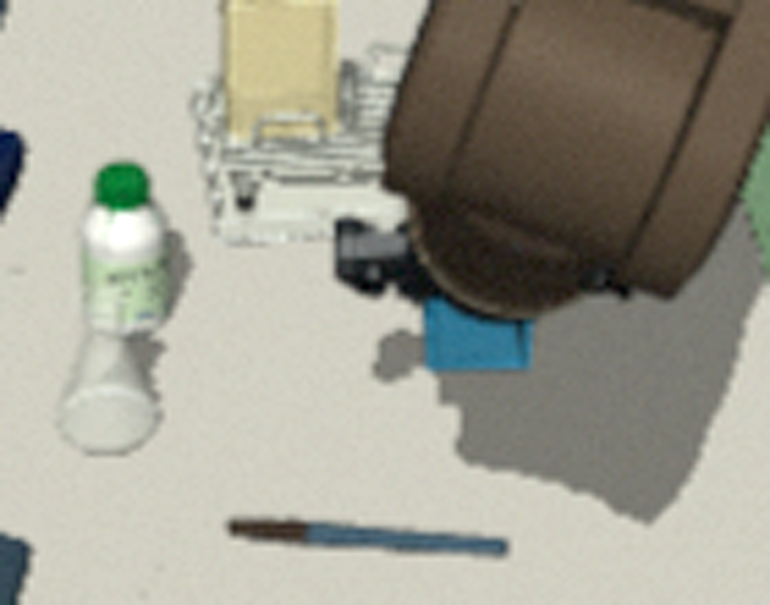

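View pics/scene11.png

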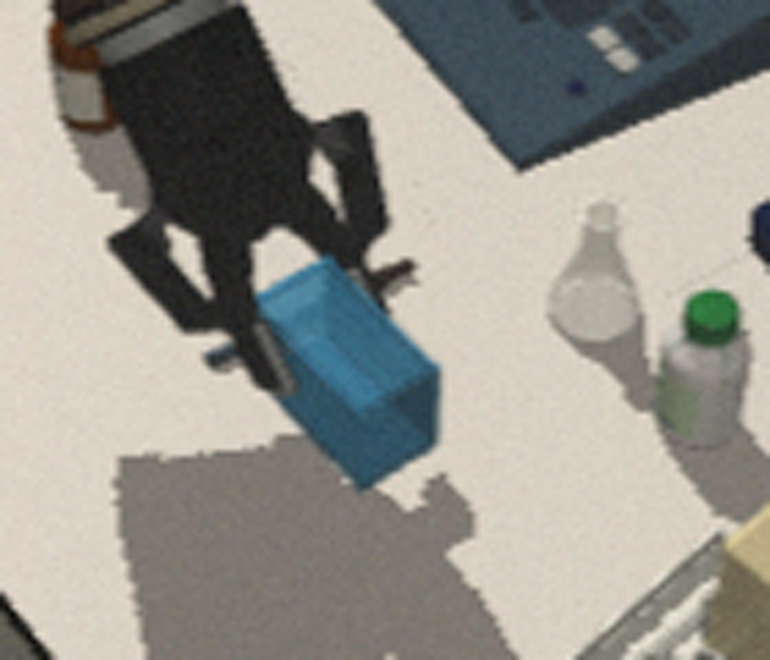

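Jar is horizontal with its mouth to +y, 58 mm over the free bench. I lower it slowly.

Emit:
{"name": "send_rows", "arguments": {"plan": [[0.5, 0, 0.5, 0, 0, 0], [0.8, 0, 0.8, 0, 0, 0], [0.8, 0, 0.8, 0, 0, 0], [0.7, 0, 0.7, 0, 0, 0], [0.5, 0, 0.5, 0, 0, 0], [0.3, 0, 0.3, 0, 0, 0], [0.2, 0, 0.2, 0, 0, 0], [0, 0, 0, 0, 0, 0]]}}

```text
time_s: 21.18
tcp_pos: [0.4595, 0.0377, 0.0259]
tcp_rot: [0.271, 0.652, 0.654, -0.271]
contact_force: [0.6, 0.3, -1.1]
width: 0.536
```

Emit:
{"name": "send_rows", "arguments": {"plan": [[0.06, 0, 0.06, 0, 0, 0], [0.06, 0, 0.06, 0, 0, 0], [0, 0, 0, 0, 0, 0]]}}

```text
time_s: 21.43
tcp_pos: [0.4599, 0.0379, 0.0249]
tcp_rot: [0.271, 0.652, 0.654, -0.27]
contact_force: [-0.5, -0.2, -1.5]
width: 0.532
```

Emit:
{"name": "send_rows", "arguments": {"plan": [[0.07, 0, 0.07, 0, 0, 0], [0.07, 0, 0.07, 0, 0, 0], [0, 0, 0, 0, 0, 0]]}}

```text
time_s: 21.68
tcp_pos: [0.4597, 0.0378, 0.0228]
tcp_rot: [0.271, 0.652, 0.654, -0.27]
contact_force: [0.9, -0.5, -0.6]
width: 0.534
```

Emit:
{"name": "send_rows", "arguments": {"plan": [[0.05, 0, 0.05, 0, 0, 0], [0.05, 0, 0.05, 0, 0, 0], [0, 0, 0, 0, 0, 0]]}}

```text
time_s: 21.93
tcp_pos: [0.4597, 0.0378, 0.0219]
tcp_rot: [0.271, 0.652, 0.654, -0.271]
contact_force: [-0.7, 2.4, 5.0]
width: 0.531
```

Emit:
{"name": "send_rows", "arguments": {"plan": [[0.03, 0, 0.03, 0, 0, 0], [0.03, 0, 0.03, 0, 0, 0], [0, 0, 0, 0, 0, 0]]}}

```text
time_s: 22.18
tcp_pos: [0.4598, 0.0378, 0.0218]
tcp_rot: [0.271, 0.652, 0.654, -0.271]
contact_force: [-2.0, 4.5, 14.4]
width: 0.532
```

Emit:
{"name": "send_rows", "arguments": {"plan": [[0, 0, 0, 0, 0, 0], [0, 0, 0, 0, 0, 0], [0, 0, 0, 0, 0, 0], [0, 0, 0, 0, 0, 0], [0, 0, 0, 0, 0, 0], [0, 0, -1, 0, 0, 0], [0, 0, -2, 0, 0, 0], [0, 0, -2.5, 0, 0, 0], [0, 0, -2.5, 0, 0, 0], [0, 0, -2.5, 0, 0, 0], [0, 0, -2.5, 0, 0, 0], [0, 0, -1.5, 0, 0, 0], [0, 0, 0, 0, 0, 0]], "jaw": 0.8}}

```text
time_s: 23.27
tcp_pos: [0.4601, 0.1443, 0.1249]
tcp_rot: [0.27, 0.652, 0.656, -0.268]
contact_force: [-0.6, 0.3, -0.9]
width: 0.798
```

```bash
python3 - <<'E'
from geo import *
show()
c=env.calibration("wrist");pic,d=env.grab_frame("wrist");cv2.imwrite("pics/wrist12.png",pic)
W=cloud(c,d);x,y,z=W[...,0],W[...,1],W[...,2]
P=W[(z>.05)&(z<.066)&(abs(x-.46)<.06)&(abs(y-.03)<.08)];print(len(P),P.mean(0),P.min(0),P.max(0),cv2.minAreaRect((P[:,:2]*1000).astype(np.float32)))
E
```

```text
t 23.27 tcp [0.4601 0.1443 0.1249] z [ 0.005 -0.704 -0.711] y [1.    0.006 0.002] F [-0.6  0.3 -0.9] w 0.798 q [-0.72  0.65 -0.13  1.8   0.58  1.38 -1.16]
1606 [0.45780187 0.03808056 0.05764132] [ 0.4341653  -0.0136418   0.05005613] [0.48161613 0.0729012  0.05938936] ((457.6446838378906, 29.634220123291016), (86.41089630126953, 47.44560241699219), 89.65848541259766)
```

View pics/wrist12.png

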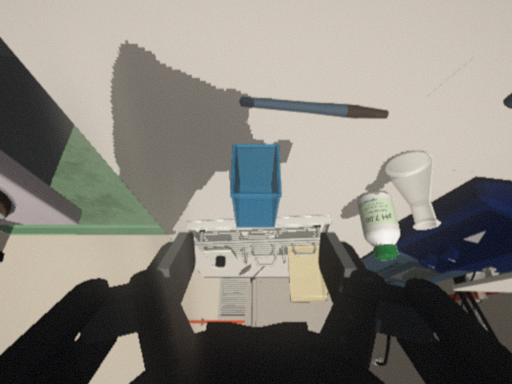

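Jar lies at centre (0.458, 0.030), base edge at y=−0.0136, mouth +y; nothing else moved. Next I swing over to grasp near the base, leaning +y.

```bash
python3 - <<'E'
from geo import *
rv=orient([0,0,-1],[1,0.006,0]);rB=orient([0,1,-1],[1,.006,0])
zB=np.array([0,.7071,-.7071]);tB=np.array([.4577,.0115,.036])+.0187*zB
def traj(p,r,n,st):
    M=np.linalg.inv(T(*st))@T(p,r);S=np.real(fmp(M,1/n));X=T(*st)
    for i in range(n): X=X@S; print(X[:3,3].round(3),end=" ")
    print()
s0=tcp()[1:]
s=plan([.4577,.04,.23],rv,8);traj(*s,8,s0)
s1=plan(tB-.1*zB,rB,10,s);traj(*s1,10,s)
print(tB)
E
```

```text
rel [-14.73  -0.25  -0.33   0.     0.78  -0.  ] | n 8 row [-1.765, -0.033, -0.674, 0.0, 0.098, -0.0]
[0.46  0.134 0.141] [0.459 0.125 0.157] [0.459 0.114 0.173] [0.459 0.102 0.187] [0.458 0.088 0.2  ] [0.458 0.073 0.212] [0.458 0.057 0.222] [0.458 0.04  0.23 ] 
rel [-8.6  -0.05 13.65 -0.    0.79  0.  ] | n 10 row [-1.312, -0.007, 1.009, -0.0, 0.079, 0.0]
[0.458 0.027 0.22 ] [0.458 0.015 0.209] [0.458 0.003 0.197] [ 0.458 -0.007  0.184] [ 0.458 -0.017  0.17 ] [ 0.458 -0.025  0.156] [ 0.458 -0.032  0.141] [ 0.458 -0.038  0.126] [ 0.458 -0.043  0.11 ] [ 0.458 -0.046  0.093] 
[0.4577     0.02472277 0.02277723]
```

Emit:
{"name": "send_rows", "arguments": {"plan": [[-1.77, -0.03, -0.67, 0, 0.098, 0], [-1.77, -0.03, -0.67, 0, 0.098, 0], [-1.77, -0.03, -0.67, 0, 0.098, 0], [-1.77, -0.03, -0.67, 0, 0.098, 0], [-1.77, -0.03, -0.67, 0, 0.098, 0], [-1.77, -0.03, -0.67, 0, 0.098, 0], [-1.77, -0.03, -0.67, 0, 0.098, 0], [-1.77, -0.03, -0.67, 0, 0.098, 0], [-1.31, 0, 1, 0, 0.079, 0], [-1.31, 0, 1, 0, 0.079, 0], [-1.31, 0, 1, 0, 0.079, 0], [-1.31, 0, 1, 0, 0.079, 0], [-1.31, 0, 1, 0, 0.079, 0], [-1.31, 0, 1, 0, 0.079, 0], [-1.31, 0, 1, 0, 0.079, 0], [-1.31, 0, 1, 0, 0.079, 0], [-1.31, 0, 1, 0, 0.079, 0], [-1.31, 0, 1, 0, 0.079, 0], [0, 0, 0, 0, 0, 0], [0, 0, 0, 0, 0, 0]]}}

```text
time_s: 24.98
tcp_pos: [0.4558, -0.0489, 0.0916]
tcp_rot: [-0.274, 0.654, 0.651, 0.27]
contact_force: [-0.3, 0.1, 0.3]
width: 0.801
```

```bash
python3 - <<'E'
from geo import *
show()
rB=orient([0,1,-1],[1,.006,0]);zB=np.array([0,.7071,-.7071]);tB=np.array([.4577,.0115,.036])+.0187*zB
plan(tB-.1*zB,rB,1);plan(tB,rB,7)
pic,d=env.grab_frame("wrist");cv2.imwrite("pics/wrist13.png",pic)
E
```

```text
t 24.98 tcp [ 0.4558 -0.0489  0.0916] z [-0.004  0.711 -0.704] y [ 1.    -0.001 -0.007] F [-0.3  0.1  0.3] w 0.801 q [ 0.66  0.66 -0.23  1.96 -0.65  1.05  0.93]
rel [ 0.34  0.19  0.08 -0.   -0.   -0.01] | n 1 row [0.34, 0.186, 0.078, -0.004, -0.005, -0.01]
rel [ 2.900e-01  2.300e-01  1.008e+01 -0.000e+00 -0.000e+00 -1.000e-02] | n 7 row [0.045, 0.03, 1.44, -0.001, -0.001, -0.001]
```

View pics/wrist13.png

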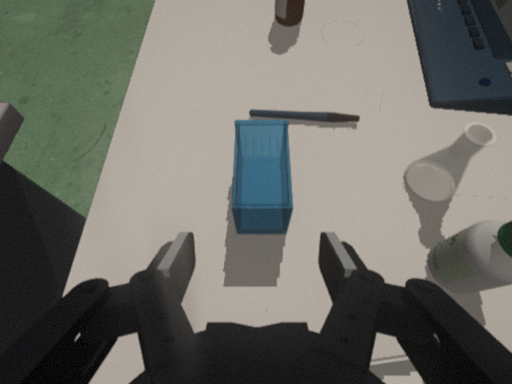

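The jar's base end (264,220) is centred ahead, clear of bottle and flask. I advance and grip.

Emit:
{"name": "send_rows", "arguments": {"plan": [[0.05, 0.03, 1.4, 0, 0, -0.001], [0.05, 0.03, 1.7, 0, 0, -0.001], [0.05, 0.03, 1.7, 0, 0, -0.001], [0.05, 0.03, 1.7, 0, 0, -0.001], [0.04, 0.04, 1.5, 0, 0, -0.001], [0.04, 0.04, 1.2, 0, 0, -0.001], [0, 0.03, 0.8, 0, 0, 0], [0, 0, 0, 0, 0, 0]]}}

```text
time_s: 25.7
tcp_pos: [0.4595, 0.027, 0.0264]
tcp_rot: [-0.271, 0.649, 0.657, 0.272]
contact_force: [0.5, 0.0, 0.7]
width: 0.804
```

```bash
python3 - <<'E'
from geo import *
show()
rB=orient([0,1,-1],[1,.006,0]);zB=np.array([0,.7071,-.7071]);tB=np.array([.4577,.0115,.036])+.0187*zB
plan(tB,rB,1)
pic,d=env.grab_frame("wrist");cv2.imwrite("pics/wrist14.png",pic)
E
```

```text
t 25.7 tcp [0.4595 0.027  0.0264] z [-0.004  0.709 -0.705] y [1.    0.011 0.005] F [0.5 0.  0.7] w 0.804 q [ 0.59  0.75 -0.31  2.05 -0.76  0.82  1.  ]
rel [-0.41 -0.18  0.09 -0.   -0.    0.01] | n 1 row [-0.413, -0.183, 0.093, -0.004, -0.003, 0.007]
```

View pics/wrist14.png

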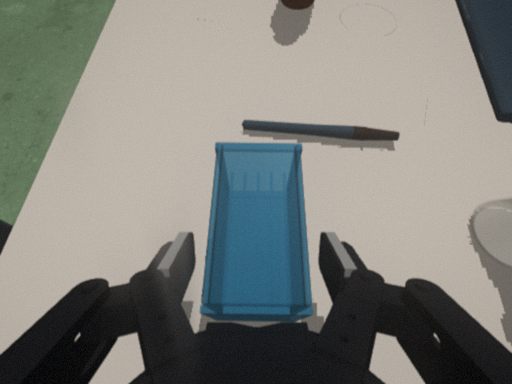

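Emit:
{"name": "send_rows", "arguments": {"plan": [[-0.2, -0.05, 0, 0, 0, 0], [0, 0, 0, 0, 0, 0], [0, 0, 0, 0, 0, 0], [0, 0, 0, 0, 0, 0], [0, 0, 0, 0, 0, 0], [0, 0, 0, 0, 0, 0], [0, 0, 0, 0, 0, 0]], "jaw": 0, "newtons": 40}}

```text
time_s: 26.33
tcp_pos: [0.4596, 0.0225, 0.0244]
tcp_rot: [-0.271, 0.65, 0.655, 0.272]
contact_force: [-1.4, -2.3, 7.0]
width: 0.532
```

```bash
python3 - <<'E'
from geo import *
show()
s,p,r=tcp()
# jar pose lying: origin (base centre) x=TCPx , y=-.0136, z=.029 ; jar z=+Y, jar y=-Z, jar x=+X
Jm=np.eye(4);Jm[:3,:3]=np.column_stack([[1,0,0],[0,0,-1],[0,1,0]]);Jm[:3,3]=[p[0],-.0136,.029]
T2=np.linalg.inv(T(p,r))@Jm;np.save("T2.npy",T2);print(T2.round(3).tolist())
s0=(p,r)
up=(np.array([p[0],p[1],.17]),r)
print("up in tool/cm",r.inv().apply([0,0,1]).round(3))
rC=orient([0,-1,-1],[1,0,0])
MC=T([0,0,0],rC)@T2;print(MC.round(3).tolist()); dz=.086-MC[2,3];print("C tcp z",dz)
s=plan([.46,.03,.20],orient([0,0,-1],[1,0,0]),9,up)
s=plan([.46,.03,dz+.05],rC,9,s)
E
```

```text
t 26.33 tcp [0.4596 0.0225 0.0244] z [-0.001  0.709 -0.705] y [1.    0.006 0.004] F [-1.4 -2.3  7. ] w 0.532 q [ 0.59  0.76 -0.3   2.05 -0.76  0.82  1.  ]
[[-0.007, -0.709, 0.705, -0.022], [1.0, -0.004, 0.006, -0.0], [-0.001, 0.705, 0.709, -0.029], [0.0, 0.0, 0.0, 1.0]]
up in tool/cm [ 0.709  0.004 -0.705]
[[1.0, -0.004, 0.006, -0.0], [-0.004, -1.0, -0.003, 0.005], [0.006, 0.003, -1.0, 0.036], [0.0, 0.0, 0.0, 1.0]]
C tcp z 0.04990801293212496
rel [ 2.66  0.05 -1.58  0.   -0.79  0.01] | n 9 row [0.222, 0.005, -0.274, 0.0, -0.088, 0.001]
rel [ 0.    0.   10.01  0.   -0.79  0.  ] | n 9 row [0.39, 0.0, 1.072, 0.0, -0.087, 0.0]
```

Emit:
{"name": "send_rows", "arguments": {"plan": [[0.3, 0, -0.3, 0, 0, 0], [0.8, 0, -0.8, 0, 0, 0], [1.3, 0, -1.3, 0, 0, 0], [1.6, 0, -1.6, 0, 0, 0], [1.6, 0, -1.6, 0, 0, 0], [1.6, 0, -1.6, 0, 0, 0], [1.6, 0, -1.6, 0, 0, 0], [1.4, 0, -1.4, 0, 0, 0], [0.22, 0, -0.27, 0, -0.088, 0.001], [0.22, 0, -0.27, 0, -0.088, 0.001], [0.22, 0, -0.27, 0, -0.088, 0.001], [0.22, 0, -0.27, 0, -0.088, 0.001], [0.22, 0, -0.27, 0, -0.088, 0.001], [0.22, 0, -0.27, 0, -0.088, 0.001], [0.22, 0, -0.27, 0, -0.088, 0.001], [0.22, 0, -0.27, 0, -0.088, 0.001], [0.22, 0, -0.27, 0, -0.088, 0.001], [0, 0, 0, 0, 0, 0]]}}

```text
time_s: 27.83
tcp_pos: [0.4587, 0.0348, 0.1996]
tcp_rot: [0.004, 0.705, 0.709, -0.001]
contact_force: [1.1, 1.1, -1.1]
width: 0.53
```

Emit:
{"name": "send_rows", "arguments": {"plan": [[0.39, 0, 1.07, 0, -0.087, 0], [0.39, 0, 1.07, 0, -0.087, 0], [0.39, 0, 1.07, 0, -0.087, 0], [0.39, 0, 1.07, 0, -0.087, 0], [0.39, 0, 1.07, 0, -0.087, 0], [0.39, 0, 1.07, 0, -0.087, 0], [0.39, 0, 1.07, 0, -0.087, 0], [0.39, 0, 1.07, 0, -0.087, 0], [0.39, 0, 1.07, 0, -0.087, 0], [0, 0, 0, 0, 0, 0], [0, 0, 0, 0, 0, 0]]}}

```text
time_s: 28.75
tcp_pos: [0.4578, 0.0301, 0.097]
tcp_rot: [0.269, 0.653, 0.653, -0.272]
contact_force: [0.2, -1.0, -0.2]
width: 0.537
```

```bash
python3 - <<'E'
from geo import *
show()
s,p,r=tcp();T2=np.load("T2.npy");print((T(p,r)@T2).round(3).tolist())
pic,d=env.grab_frame("scene");crop(pic,180,110,330,240,5,"pics/scene15.png")
pic,d=env.grab_frame("wrist");cv2.imwrite("pics/wrist15.png",pic)
rC=orient([0,-1,-1],[1,0,0]);plan([.46,.03,.0555],rC,5)
E
```

```text
t 28.75 tcp [0.4578 0.0301 0.097 ] z [-0.003 -0.707 -0.707] y [ 1.    -0.001 -0.004] F [ 0.2 -1.  -0.2] w 0.537 q [-0.63  0.62 -0.04  1.99  0.67  1.18 -1.14]
[[1.0, -0.006, 0.002, 0.458], [-0.006, -1.0, -0.003, 0.035], [0.002, 0.003, -1.0, 0.133], [0.0, 0.0, 0.0, 1.0]]
rel [ 3.1   0.13  3.02 -0.   -0.   -0.  ] | n 5 row [0.62, 0.025, 0.604, -0.0, -0.0, -0.001]
```

View pics/scene15.png

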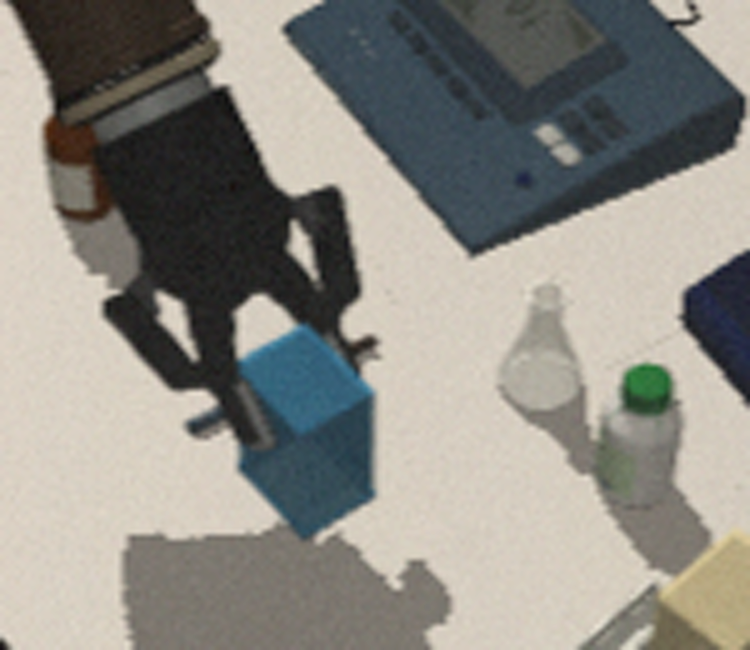

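View pics/wrist15.png

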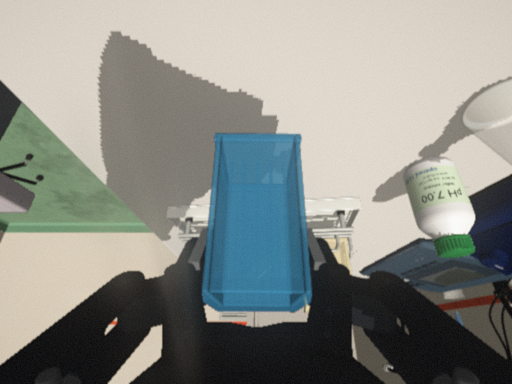

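The jar is now upside down and level, rim 47 mm above the bench. I lower it to stand inverted.

Emit:
{"name": "send_rows", "arguments": {"plan": [[0.5, 0, 0.5, 0, 0, 0], [0.8, 0, 0.8, 0, 0, 0], [0.8, 0, 0.8, 0, 0, 0], [0.5, 0, 0.5, 0, 0, 0], [0.3, 0, 0.3, 0, 0, 0], [0.15, 0, 0.15, 0, 0, 0], [0, 0, 0, 0, 0, 0]]}}

```text
time_s: 29.43
tcp_pos: [0.4584, 0.0301, 0.0541]
tcp_rot: [0.271, 0.653, 0.653, -0.271]
contact_force: [0.3, -0.6, -0.8]
width: 0.534
```

Emit:
{"name": "send_rows", "arguments": {"plan": [[0.06, 0, 0.06, 0, 0, 0], [0.06, 0, 0.06, 0, 0, 0], [0.04, 0, 0.04, 0, 0, 0], [0, 0, 0, 0, 0, 0]]}}

```text
time_s: 29.77
tcp_pos: [0.4587, 0.0303, 0.0524]
tcp_rot: [0.271, 0.654, 0.653, -0.271]
contact_force: [-0.0, 0.1, -1.4]
width: 0.533
```

Emit:
{"name": "send_rows", "arguments": {"plan": [[0.06, 0, 0.06, 0, 0, 0], [0.06, 0, 0.06, 0, 0, 0], [0, 0, 0, 0, 0, 0]]}}

```text
time_s: 30.02
tcp_pos: [0.4587, 0.0302, 0.0508]
tcp_rot: [0.271, 0.654, 0.653, -0.271]
contact_force: [-0.4, 0.5, 1.5]
width: 0.534
```

Emit:
{"name": "send_rows", "arguments": {"plan": [[0.04, 0, 0.04, 0, 0, 0], [0.04, 0, 0.04, 0, 0, 0], [0, 0, 0, 0, 0, 0]]}}

```text
time_s: 30.27
tcp_pos: [0.4588, 0.0302, 0.0507]
tcp_rot: [0.271, 0.653, 0.652, -0.271]
contact_force: [-2.5, 3.4, 13.9]
width: 0.537
```

Standing on the bench at z contact. Release, back off, and come over it vertically.

Emit:
{"name": "send_rows", "arguments": {"plan": [[-0.04, 0, -0.04, 0, 0, 0], [0, 0, 0, 0, 0, 0], [0, 0, 0, 0, 0, 0], [0, 0, 0, 0, 0, 0], [0, 0, 0, 0, 0, 0], [0, 0, -1, 0, 0, 0], [0, 0, -2, 0, 0, 0], [0, 0, -2.5, 0, 0, 0], [0, 0, -2.5, 0, 0, 0], [0, 0, -2.5, 0, 0, 0], [0, 0, -1.5, 0, 0, 0], [0, 0, 0, 0, 0, 0]], "jaw": 0.8}}

```text
time_s: 31.27
tcp_pos: [0.4595, 0.1191, 0.1366]
tcp_rot: [0.271, 0.653, 0.654, -0.268]
contact_force: [0.7, 1.8, -0.1]
width: 0.8
```

```bash
python3 - <<'E'
from geo import *
show()
c=env.calibration("wrist");pic,d=env.grab_frame("wrist");cv2.imwrite("pics/wrist16.png",pic)
W=cloud(c,d);x,y,z=W[...,0],W[...,1],W[...,2]
P=W[(z>.078)&(z<.092)&(abs(x-.46)<.06)&(abs(y-.03)<.08)];rc=cv2.minAreaRect((P[:,:2]*1000).astype(np.float32));print(len(P),P.mean(0),rc)
s=plan([.4587,.036,.16],orient([0,0,-1],[1,0,0]),9)
E
```

```text
t 31.27 tcp [0.4595 0.1191 0.1366] z [ 0.003 -0.704 -0.71 ] y [1.    0.002 0.003] F [ 0.7  1.8 -0.1] w 0.8 q [-0.72  0.62 -0.08  1.84  0.58  1.35 -1.12]
1673 [0.45755459 0.0433357  0.0847786 ] ((457.43060302734375, 34.20743179321289), (60.222198486328125, 46.05081558227539), 89.63504791259766)
rel [-7.46 -0.04  3.98  0.    0.78 -0.  ] | n 9 row [-0.954, -0.004, 0.136, 0.0, 0.087, -0.0]
```

View pics/wrist16.png

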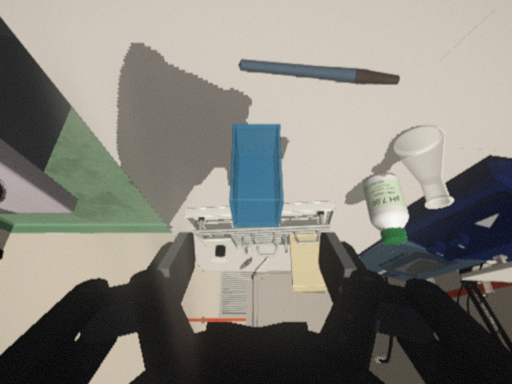

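Jar stands upside down at (0.4575, 0.035), yaw 0. Now I go vertical over it and descend.

Emit:
{"name": "send_rows", "arguments": {"plan": [[-0.96, 0, 0.1, 0, 0.087, 0], [-0.96, 0, 0.1, 0, 0.087, 0], [-0.96, 0, 0.1, 0, 0.087, 0], [-0.96, 0, 0.1, 0, 0.087, 0], [-0.96, 0, 0.1, 0, 0.087, 0], [-0.96, 0, 0.1, 0, 0.087, 0], [-0.96, 0, 0.1, 0, 0.087, 0], [-0.96, 0, 0.1, 0, 0.087, 0], [-0.96, 0, 0.1, 0, 0.087, 0], [0, 0, 0, 0, 0, 0], [0, 0, 0, 0, 0, 0]]}}

```text
time_s: 32.23
tcp_pos: [0.4576, 0.0313, 0.1619]
tcp_rot: [0.001, 0.71, 0.704, -0.002]
contact_force: [0.8, 0.4, -0.5]
width: 0.804
```

```bash
python3 - <<'E'
from geo import *
show()
s=plan([.4583,.035,.040],orient([0,0,-1],[1,0,0]),9)
E
```

```text
t 32.23 tcp [0.4576 0.0313 0.1619] z [-0.002 -0.005 -1.   ] y [ 1.    -0.009 -0.002] F [ 0.8  0.4 -0.5] w 0.804 q [-0.04  0.26 -0.18  2.04  0.07  0.85 -0.27]
rel [ 4.300e-01  8.000e-02  1.219e+01 -0.000e+00  0.000e+00 -1.000e-02] | n 9 row [0.044, 0.008, 1.355, -0.0, 0.001, -0.001]
```

Emit:
{"name": "send_rows", "arguments": {"plan": [[0.04, 0, 0.8, 0, 0, -0.001], [0.04, 0, 1.4, 0, 0, -0.001], [0.04, 0, 1.6, 0, 0, -0.001], [0.04, 0, 1.6, 0, 0, -0.001], [0.04, 0.02, 1.6, 0, 0, -0.001], [0.04, 0.02, 1.6, 0, 0, -0.001], [0.04, 0.02, 1.5, 0, 0, -0.001], [0.04, 0.02, 1.2, 0, 0, -0.001], [0.04, 0, 0.9, 0, 0, -0.001], [0, 0, 0, 0, 0, 0], [0, 0, 0, 0, 0, 0]]}}

```text
time_s: 33.15
tcp_pos: [0.4587, 0.0394, 0.04]
tcp_rot: [0.001, 0.704, 0.711, -0.002]
contact_force: [0.2, -1.0, 0.5]
width: 0.804
```

Emit:
{"name": "send_rows", "arguments": {"plan": [[0, 0, 0, 0, 0, 0], [0, 0, 0, 0, 0, 0], [0, 0, 0, 0, 0, 0], [0, 0, 0, 0, 0, 0], [0, 0, 0, 0, 0, 0], [0, 0, 0, 0, 0, 0]], "jaw": 0, "newtons": 40}}

```text
time_s: 33.65
tcp_pos: [0.4599, 0.0386, 0.0413]
tcp_rot: [0.002, 0.704, 0.71, -0.001]
contact_force: [-1.8, 1.4, 6.8]
width: 0.534
```

```bash
python3 - <<'E'
from geo import *
show()
s,p,r=tcp()
# jar (inverted) : top (underside) z=.086 at y .0345 ; mouth centre in tool
m=np.array([p[0],.0345,0]);np.save("m.npy",r.inv().apply(m-p));print(r.inv().apply(m-p).round(4))
up=(p+[0,0,.15],r)
yr=.1197; rF=orient([0,0,-1],[-np.sin(yr),np.cos(yr),0])
s1=plan([.472,-.08,.24],rF,16,up)
E
```

```text
t 33.65 tcp [0.4599 0.0386 0.0413] z [ 0.001 -0.003 -1.   ] y [1.    0.008 0.001] F [-1.8  1.4  6.8] w 0.534 q [-0.08  0.45 -0.15  2.15  0.14  0.55 -0.33]
[-0.004  -0.0001  0.0413]
rel [-11.88   1.13  -4.83  -0.     0.    -1.68] | n 16 row [-0.646, -0.538, -0.303, -0.0, 0.0, -0.105]
```

Emit:
{"name": "send_rows", "arguments": {"plan": [[0, 0, -0.5, 0, 0, 0], [0, 0, -1, 0, 0, 0], [0, 0, -1.7, 0, 0, 0], [0, 0, -2.2, 0, 0, 0], [0, 0, -2.4, 0, 0, 0], [0, 0, -2.4, 0, 0, 0], [0, 0, -2.4, 0, 0, 0], [0, 0, -2.4, 0, 0, 0], [0, 0, 0, 0, 0, 0]]}}

```text
time_s: 34.4
tcp_pos: [0.4616, 0.0391, 0.1951]
tcp_rot: [0.003, 0.705, 0.71, 0.002]
contact_force: [1.0, -0.2, -1.0]
width: 0.537
```

Emit:
{"name": "send_rows", "arguments": {"plan": [[-0.65, -0.54, -0.3, 0, 0, -0.105], [-0.65, -0.54, -0.3, 0, 0, -0.105], [-0.65, -0.54, -0.3, 0, 0, -0.105], [-0.65, -0.54, -0.3, 0, 0, -0.105], [-0.65, -0.54, -0.3, 0, 0, -0.105], [-0.65, -0.54, -0.3, 0, 0, -0.105], [-0.65, -0.54, -0.3, 0, 0, -0.105], [-0.65, -0.54, -0.3, 0, 0, -0.105], [-0.65, -0.54, -0.3, 0, 0, -0.105], [-0.65, -0.54, -0.3, 0, 0, -0.105], [-0.65, -0.54, -0.3, 0, 0, -0.105], [-0.65, -0.54, -0.3, 0, 0, -0.105], [-0.65, -0.54, -0.3, 0, 0, -0.105], [-0.65, -0.54, -0.3, 0, 0, -0.105], [-0.65, -0.54, -0.3, 0, 0, -0.105], [-0.65, -0.54, -0.3, 0, 0, -0.105], [0, 0, 0, 0, 0, 0]]}}

```text
time_s: 35.82
tcp_pos: [0.4724, -0.0817, 0.2392]
tcp_rot: [0.0, -0.06, 0.998, -0.002]
contact_force: [-0.4, -0.4, -0.7]
width: 0.537
```

```bash
python3 - <<'E'
from geo import *
show()
m=np.load("m.npy")
yr=.1197; rF=orient([0,0,-1],[-np.sin(yr),np.cos(yr),0])
B=np.array([.472,-.1924,.034]);tF=B-rF.apply(m);print(tF)
np.save("tF.npy",tF)
plan(tF+[0,0,.075],rF,8)
E
```

```text
t 35.82 tcp [ 0.4724 -0.0817  0.2392] z [ 0.001 -0.004 -1.   ] y [-0.12   0.993 -0.004] F [-0.4 -0.4 -0.7] w 0.537 q [ 0.34  0.21 -0.33  1.88  0.08  1.05  1.66]
[ 0.46806661 -0.19278436  0.07532679]
rel [  1.76 -10.95   8.93  -0.     0.     0.  ] | n 8 row [0.22, -1.37, 1.114, -0.0, 0.0, 0.0]
```

Emit:
{"name": "send_rows", "arguments": {"plan": [[0.22, -1.0, 0.6, 0, 0, 0], [0.22, -1.37, 1.1, 0, 0, 0], [0.22, -1.5, 1.2, 0, 0, 0], [0.22, -1.5, 1.2, 0, 0, 0], [0.22, -1.5, 1.2, 0, 0, 0], [0.22, -1.5, 1.2, 0, 0, 0], [0.22, -1.5, 1.2, 0, 0, 0], [0.22, -1.08, 1.2, 0, 0, 0], [0, 0, 0, 0, 0, 0], [0, 0, 0, 0, 0, 0]]}}

```text
time_s: 36.65
tcp_pos: [0.4656, -0.1914, 0.1496]
tcp_rot: [-0.001, -0.057, 0.998, -0.001]
contact_force: [-0.7, 0.9, -1.0]
width: 0.534
```

```bash
python3 - <<'E'
from geo import *
show()
tF=np.load("tF.npy");yr=.1197; rF=orient([0,0,-1],[-np.sin(yr),np.cos(yr),0])
plan(tF+[0,0,.075],rF,1)
import pickle
c=env.calibration("wrist");pic,d=env.grab_frame("wrist");cv2.imwrite("pics/wrist17.png",pic);np.save("pics/w17.npy",d);pickle.dump(c,open("pics/c17.pkl","wb"))
cv2.imwrite("pics/wrist17_b.png",cv2.resize(pic,(800,600),interpolation=cv2.INTER_CUBIC))
pic,d=env.grab_frame("side");cv2.imwrite("pics/side17r.png",pic);crop(pic,220,110,330,200,7,"pics/side17.png")
pic,d=env.grab_frame("scene");cv2.imwrite("pics/scene17r.png",pic);crop(pic,240,190,370,330,5,"pics/scene17.png")
E
```

```text
t 36.65 tcp [ 0.4656 -0.1914  0.1496] z [-0.002 -0.002 -1.   ] y [-0.113  0.994 -0.002] F [-0.7  0.9 -1. ] w 0.534 q [ 0.49  0.35 -0.26  1.95  0.12  0.86  1.85]
rel [-0.23 -0.16 -0.08 -0.   -0.   -0.01] | n 1 row [-0.235, -0.162, -0.076, -0.002, -0.002, -0.006]
```

View pics/wrist17_b.png

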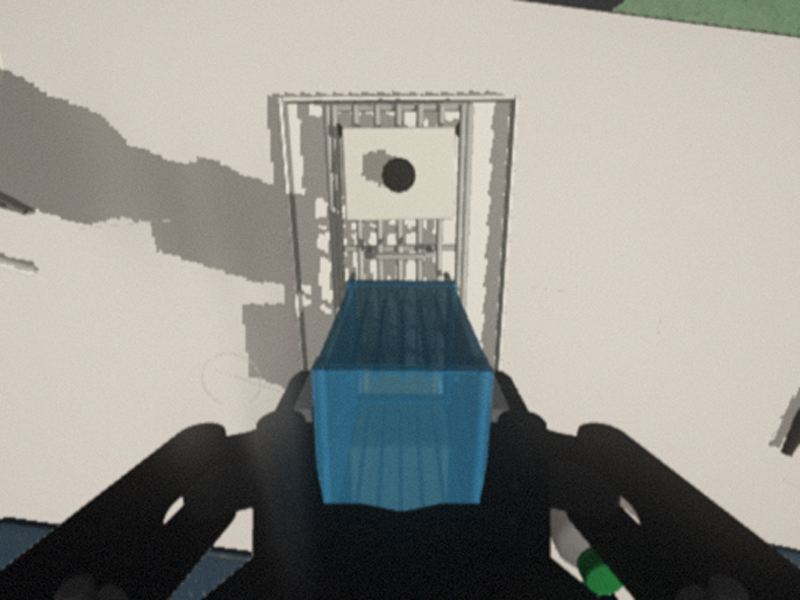

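View pics/side17.png

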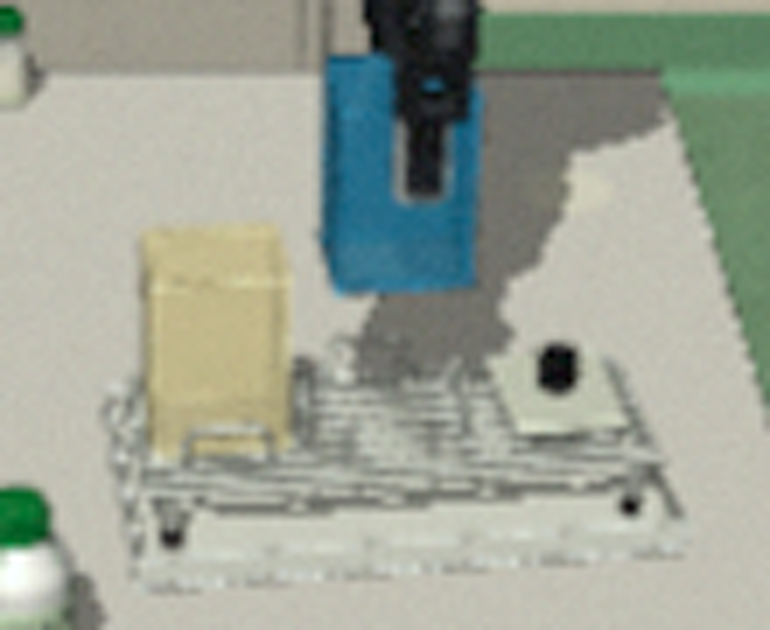

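View pics/scene17.png

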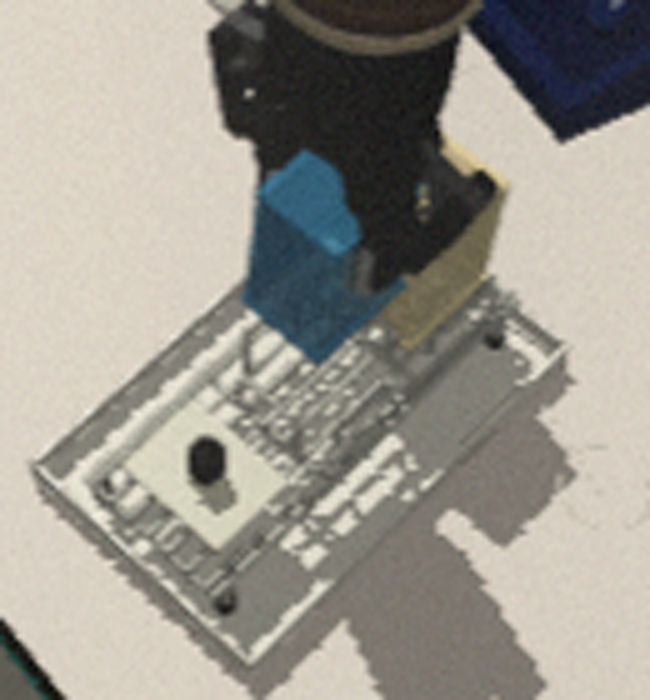

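```bash
python3 - <<'E'
from h import *
import pickle
c=pickle.load(open("pics/c17.pkl","rb"));p=cv2.imread("pics/wrist17.png")
def pose(m,p):
    m=np.array(m,float);o=m.copy();cs,sn=np.cos(p[2]),np.sin(p[2])
    o[:,0]=p[0]+cs*m[:,0]-sn*m[:,1];o[:,1]=p[1]+sn*m[:,0]+cs*m[:,1];return o
q=[.467,-.193,.1197];k=5;x0,y0,x1,y1=170,55,340,190
im=cv2.resize(p[y0:y1,x0:x1],None,fx=k,fy=k,interpolation=cv2.INTER_CUBIC)
im=im[:,:800]
def L(a,b,col,Q=q):
    z=((proj(c,pose([a,b],Q))-[x0,y0]+.5)*k).astype(int);cv2.line(im,tuple(map(int,z[0])),tuple(map(int,z[1])),col,1)
for a,b,h,col in((.118,.071,.016,(0,0,255)),(.11,.04,.034,(255,0,0))):
    cs=[(-a,b,h),(-a,-b,h),(a,-b,h),(a,b,h)]
    for i in range(4):L(cs[i],cs[(i+1)%4],col)
L((-.03,-.025,.056),(-.03,.025,.056),(0,200,0))
# jar expected from m
m=np.load("m.npy")
mw=np.array([.4656,-.1914,.1496])+R.from_matrix(np.column_stack([np.cross([-.113,.994,-.002],[-.002,-.002,-1]),[-.113,.994,-.002],[-.002,-.002,-1]])).apply(m)
print("mouth",mw)
Q=[mw[0],mw[1],.113]
for z in(mw[2],mw[2]+.086):
    cs=[(-.029,.023,z),(-.029,-.023,z)];L(cs[0],cs[1],(0,255,255),Q)
cv2.imwrite("pics/fit17.png",im)
E
```

```text
mouth [ 0.4694537  -0.19112878  0.10826481]
```

View pics/fit17.png

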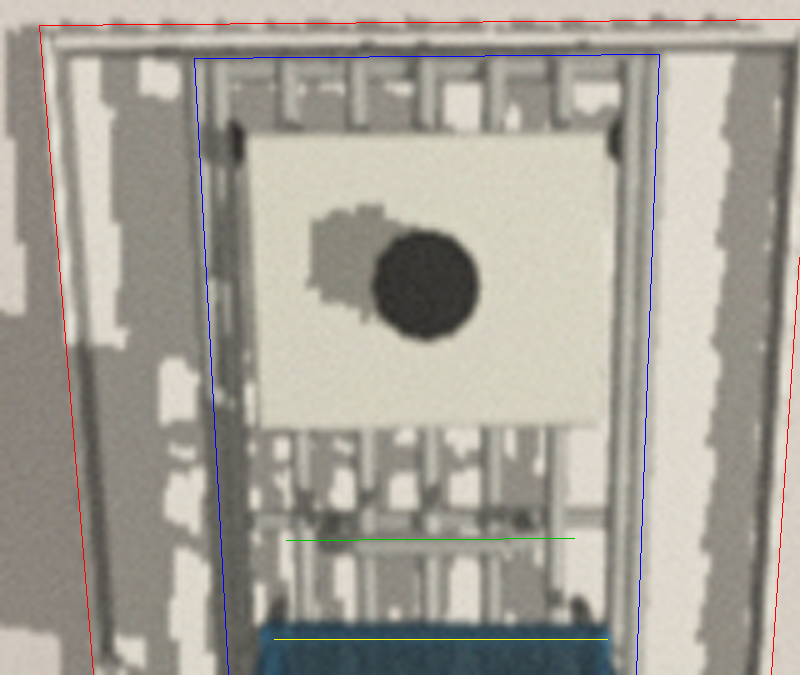

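```bash
python3 - <<'E'
from h import *
import pickle
c=pickle.load(open("pics/c17.pkl","rb"));d=np.load("pics/w17.npy");p=cv2.imread("pics/wrist17.png").astype(int)
W=cloud(c,d);blue=(p[...,0]-p[...,2]>25)
yr=.1197;ex=np.array([np.cos(yr),np.sin(yr)]);ey=np.array([-np.sin(yr),np.cos(yr)])
P=W[blue&(W[...,2]>.08)&(np.abs(W[...,0]-.45)<.1)]
rel=P[:,:2]-[.472,-.1924];u=rel@ex;v=rel@ey;z=P[:,2]
print(len(P),z.min(),z.max())
for a,b in((.1,.115),(.115,.13),(.13,.15),(.15,.17),(.17,.185),(.185,.2)):
    s=(z>a)&(z<b)
    if s.sum()>5: print(a,s.sum(),"u min/5%/med",u[s].min().round(4),np.percentile(u[s],5).round(4),np.median(u[s]).round(4),"v",np.percentile(v[s],1).round(4),np.percentile(v[s],99).round(4))
s=(z>.18);rc=cv2.minAreaRect(np.column_stack([u[s],v[s]]).astype(np.float32)*1000);print("top",rc,np.median(z[s]))
E
```

```text
14258 0.11020032564577614 0.22981525240834544
0.1 179 u min/5%/med -0.0344 -0.0342 -0.0334 v -0.0223 0.0242
0.115 335 u min/5%/med -0.0338 -0.0335 -0.033 v -0.0208 0.0228
0.13 668 u min/5%/med -0.0339 -0.0334 -0.033 v -0.0201 0.0222
0.15 1134 u min/5%/med -0.0338 -0.0333 -0.0328 v -0.0201 0.0227
0.17 1309 u min/5%/med -0.0337 -0.0332 -0.0327 v -0.0203 0.0229
0.185 10521 u min/5%/med -0.0337 -0.0327 -0.016 v -0.0214 0.0235
top ((-11.155339241027832, 1.880167007446289), (50.73546600341797, 44.81847381591797), 88.82986450195312) 0.19384845415066504
```

Depth puts the jar's near face at −33 mm in the bay frame (should be −29) and about +1.2 mm to the left. I correct by +4.5 mm along the rack and −1.3 mm across, then go down to just above the hoops and look again.

Emit:
{"name": "send_rows", "arguments": {"plan": [[-0.15, -0.04, 0.4, 0, 0, -0.002], [-0.15, -0.04, 0.8, 0, 0, -0.002], [-0.15, -0.05, 1.0, 0, 0, -0.002], [0, 0, 1.0, 0, 0, 0], [0, 0, 0.8, 0, 0, 0], [0, 0, 0.5, 0, 0, 0], [0, 0, 0, 0, 0, 0], [0, 0, 0, 0, 0, 0]]}}

```text
time_s: 37.47
tcp_pos: [0.4713, -0.1922, 0.105]
tcp_rot: [-0.0, -0.061, 0.998, -0.001]
contact_force: [0.7, 0.0, -0.8]
width: 0.531
```

```bash
cat > chk.py <<'E'
from h import *
import sys
n=sys.argv[1]
show()
c=env.calibration("wrist");pic,d=env.grab_frame("wrist");p=pic.astype(int)
W=cloud(c,d);blue=(p[...,0]-p[...,2]>25)
yr=.1197;ex=np.array([np.cos(yr),np.sin(yr)]);ey=np.array([-np.sin(yr),np.cos(yr)])
P=W[blue&(W[...,2]>.03)&(np.abs(W[...,0]-.45)<.1)]
rel=P[:,:2]-[.472,-.1924];u=rel@ex;v=rel@ey;z=P[:,2]
print(z.min())
zm=z.min()
for a in np.arange(zm,zm+.086,.02):
    s=(z>a)&(z<a+.02)
    if s.sum()>5: print(round(a,3),s.sum(),"u med",np.percentile(u[s],5).round(4),np.median(u[s]).round(4),"v",np.percentile(v[s],1).round(4),np.percentile(v[s],99).round(4))
k=5;x0,y0,x1,y1=170,55,340,195
im=cv2.resize(pic[y0:y1,x0:x1],None,fx=4.7,fy=4.25,interpolation=cv2.INTER_CUBIC);cv2.imwrite(f"pics/w{n}.png",im)
pic,d=env.grab_frame("side");crop(pic,220,120,330,200,7,f"pics/s{n}.png")
E
python3 chk.py 18
```

```text
t 37.47 tcp [ 0.4713 -0.1922  0.105 ] z [-0.001 -0.003 -1.   ] y [-0.123  0.992 -0.003] F [ 0.7  0.  -0.8] w 0.531 q [ 0.47  0.41 -0.25  1.98  0.15  0.76  1.83]
0.03467872097684528
0.055 313 u med -0.0284 -0.0276 v -0.0238 0.0223
0.075 628 u med -0.0277 -0.0274 v -0.0222 0.0209
0.095 932 u med -0.0277 -0.0273 v -0.0218 0.021
0.115 1476 u med -0.0276 -0.0272 v -0.0221 0.021
```

View pics/w18.png

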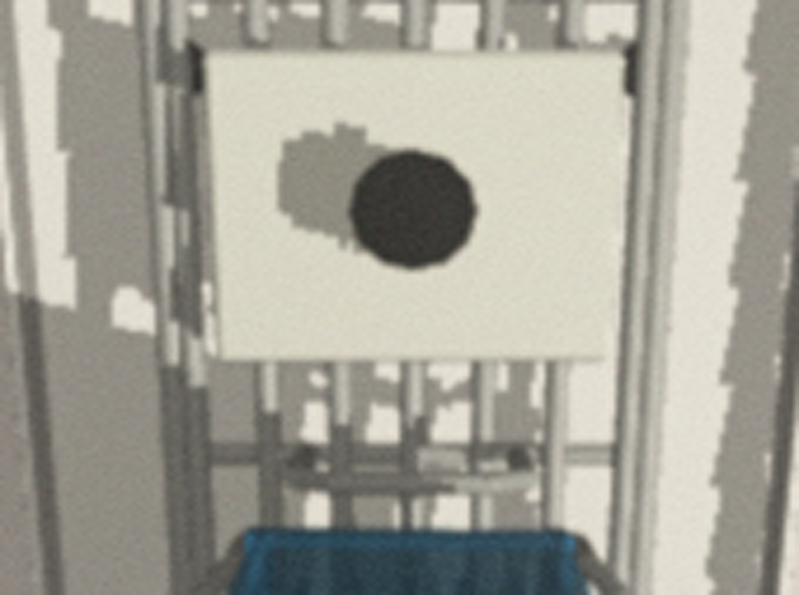

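View pics/s18.png

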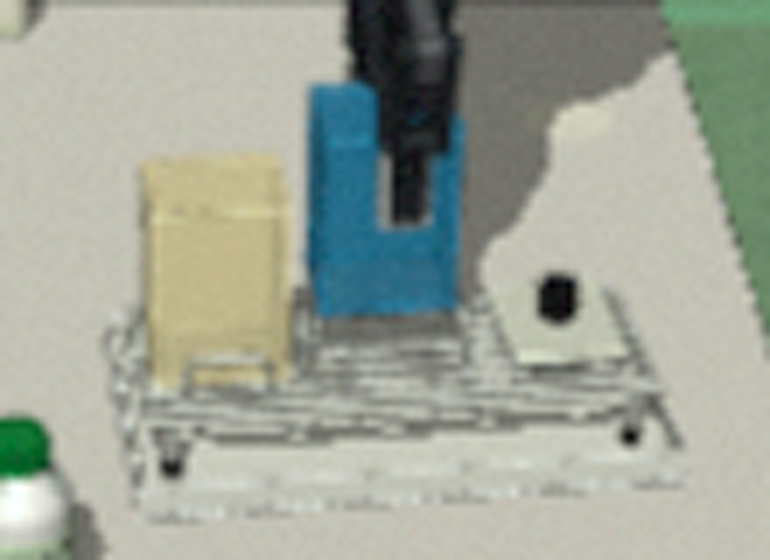

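Rim (240–582 px in the crop) is centred on the hoop (290–540), near face −27 mm, across −0.6 mm. I lower into the bay in steps, watching force.

Emit:
{"name": "send_rows", "arguments": {"plan": [[0, 0, 0.4, 0, 0, 0], [0, 0, 0.4, 0, 0, 0], [0, 0, 0.3, 0, 0, 0], [0, 0, 0.2, 0, 0, 0], [0, 0, 0, 0, 0, 0]]}}

```text
time_s: 37.98
tcp_pos: [0.4712, -0.1923, 0.0919]
tcp_rot: [-0.0, -0.061, 0.998, -0.001]
contact_force: [-0.2, -0.5, -1.5]
width: 0.537
```

Emit:
{"name": "send_rows", "arguments": {"plan": [[0, 0, 0.3, 0, 0, 0], [0, 0, 0.3, 0, 0, 0], [0, 0, 0.2, 0, 0, 0], [0, 0, 0, 0, 0, 0]]}}

```text
time_s: 38.32
tcp_pos: [0.4713, -0.1923, 0.0839]
tcp_rot: [-0.0, -0.061, 0.998, -0.001]
contact_force: [-0.4, -0.1, -0.8]
width: 0.535
```

Emit:
{"name": "send_rows", "arguments": {"plan": [[0, 0, 0.2, 0, 0, 0], [0, 0, 0.2, 0, 0, 0], [0, 0, 0.1, 0, 0, 0], [0, 0, 0, 0, 0, 0]]}}

```text
time_s: 38.65
tcp_pos: [0.4714, -0.1923, 0.0792]
tcp_rot: [-0.0, -0.061, 0.998, -0.002]
contact_force: [0.3, -1.0, -1.2]
width: 0.533
```

Emit:
{"name": "send_rows", "arguments": {"plan": [[0, 0, 0.07, 0, 0, 0], [0, 0, 0.07, 0, 0, 0], [0, 0, 0.06, 0, 0, 0], [0, 0, 0, 0, 0, 0]]}}

```text
time_s: 38.98
tcp_pos: [0.4715, -0.1924, 0.0773]
tcp_rot: [-0.0, -0.061, 0.998, -0.002]
contact_force: [-1.0, -0.3, -1.1]
width: 0.536
```

Emit:
{"name": "send_rows", "arguments": {"plan": [[0, 0, 0.06, 0, 0, 0], [0, 0, 0.06, 0, 0, 0], [0, 0, 0, 0, 0, 0]]}}

```text
time_s: 39.23
tcp_pos: [0.4715, -0.1924, 0.0761]
tcp_rot: [-0.0, -0.061, 0.998, -0.002]
contact_force: [-0.3, 0.3, -0.8]
width: 0.538
```

Emit:
{"name": "send_rows", "arguments": {"plan": [[0, 0, 0.05, 0, 0, 0], [0, 0, 0.05, 0, 0, 0], [0, 0, 0, 0, 0, 0]]}}

```text
time_s: 39.48
tcp_pos: [0.4716, -0.1924, 0.0755]
tcp_rot: [0.0, -0.061, 0.998, -0.002]
contact_force: [-1.6, 0.4, 3.8]
width: 0.532
```

Emit:
{"name": "send_rows", "arguments": {"plan": [[0, 0, 0.04, 0, 0, 0], [0, 0, 0, 0, 0, 0]]}}

```text
time_s: 39.65
tcp_pos: [0.4716, -0.1924, 0.0754]
tcp_rot: [0.0, -0.061, 0.998, -0.002]
contact_force: [-2.0, -0.3, 9.1]
width: 0.536
```

```bash
python3 chk.py 19
```

```text
t 39.65 tcp [ 0.4716 -0.1924  0.0754] z [ 0.    -0.004 -1.   ] y [-0.123  0.992 -0.004] F [-2.  -0.3  9.1] w 0.536 q [ 0.46  0.46 -0.24  2.01  0.17  0.69  1.81]
0.03594528389798389
0.036 541 u med -0.0275 -0.0271 v -0.0236 0.0215
0.056 794 u med -0.0274 -0.027 v -0.0222 0.0207
0.076 1200 u med -0.0274 -0.027 v -0.0222 0.0208
0.096 1963 u med -0.0274 -0.0269 v -0.0249 0.0234
0.116 9899 u med -0.0266 -0.0091 v -0.0231 0.0217
```

View pics/s19.png

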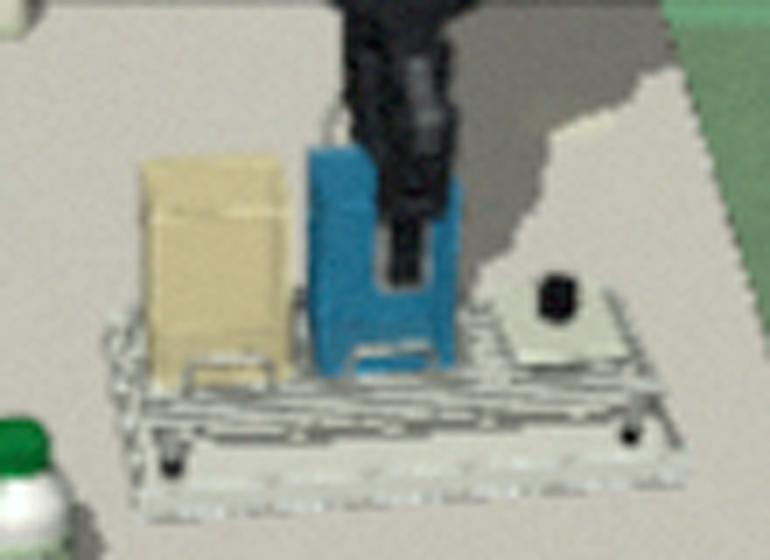

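View pics/w19.png

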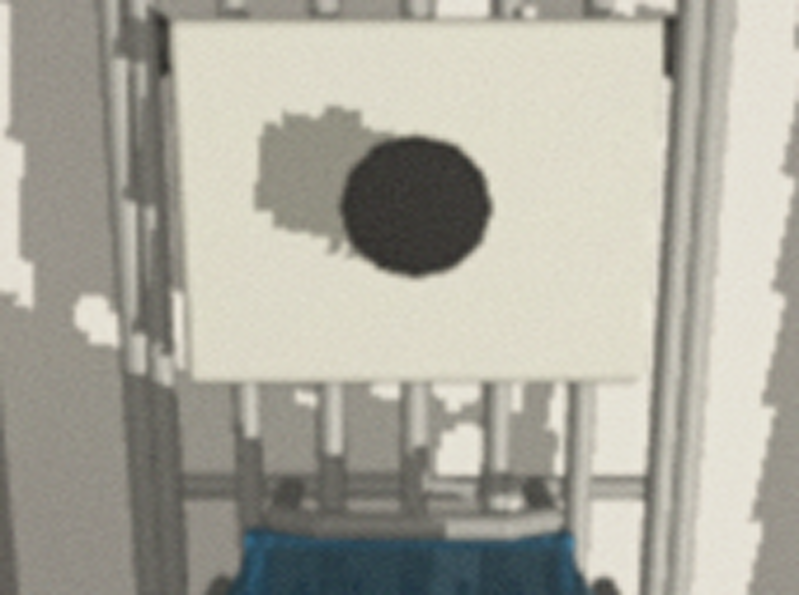

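The jar is inside the hoops at the same level as the cream jar (side view bottoms at about y 380). I release and rise straight up.

Emit:
{"name": "send_rows", "arguments": {"plan": [[0, 0, -0.04, 0, 0, 0], [0, 0, 0, 0, 0, 0]]}}

```text
time_s: 39.92
tcp_pos: [0.4716, -0.1925, 0.0755]
tcp_rot: [0.0, -0.061, 0.998, -0.002]
contact_force: [-1.9, -0.3, 5.5]
width: 0.536
```

Emit:
{"name": "send_rows", "arguments": {"plan": [[0, 0, 0, 0, 0, 0], [0, 0, 0, 0, 0, 0], [0, 0, 0, 0, 0, 0], [0, 0, 0, 0, 0, 0], [0, 0, -0.5, 0, 0, 0], [0, 0, -1, 0, 0, 0], [0, 0, -1.5, 0, 0, 0], [0, 0, -2, 0, 0, 0], [0, 0, -2, 0, 0, 0], [0, 0, -2.5, 0, 0, 0], [0, 0, -2.5, 0, 0, 0], [0, 0, -2.5, 0, 0, 0], [0, 0, -2, 0, 0, 0], [0, 0, 0, 0, 0, 0], [0, 0, 0, 0, 0, 0]], "jaw": 0.72}}

```text
time_s: 41.17
tcp_pos: [0.4722, -0.192, 0.2421]
tcp_rot: [0.002, -0.061, 0.998, -0.002]
contact_force: [0.9, 0.4, -0.6]
width: 0.722
```

```bash
python3 chk.py 20; python3 - <<'E'
from h import *
show()
c=env.calibration("wrist");p,d=env.grab_frame("wrist");cv2.imwrite("pics/wrist20.png",p)
for n in("scene","side"):
    p,d=env.grab_frame(n);cc=env.calibration(n);W=cloud(cc,d);x,y,z=W[...,0],W[...,1],W[...,2]
    if n=="scene": crop(p,170,100,370,330,2.6,"pics/scene20.png")
    for nm,m in {"bluetop":(z>.112)&(z<.128)&(abs(x-.472)<.032)&(abs(y+.192)<.045),"cream":(z>.112)&(z<.128)&(x>.505)&(x<.6)&(abs(y+.18)<.08)}.items():
        P=W[m]
        if len(P)>5: print(n,nm,len(P),P.mean(0).round(4),np.median(P[:,2]).round(4),cv2.minAreaRect((P[:,:2]*1000).astype(np.float32)))
E
```

```text
t 41.17 tcp [ 0.4722 -0.192   0.2421] z [ 0.003 -0.004 -1.   ] y [-0.123  0.992 -0.005] F [ 0.9  0.4 -0.6] w 0.722 q [ 0.5   0.25 -0.27  1.82  0.08  1.07  1.89]
0.03708792509290052
0.037 77 u med -0.0277 -0.0271 v -0.0231 0.0216
0.057 20 u med -0.0273 -0.0269 v -0.022 0.0204
0.077 23 u med -0.0274 -0.0271 v -0.022 0.0201
0.097 70 u med -0.0273 -0.027 v -0.0221 0.0204
0.117 2539 u med -0.0252 -0.0001 v -0.0236 0.0212
t 41.27 tcp [ 0.4711 -0.1918  0.2401] z [-0.    -0.003 -1.   ] y [-0.123  0.992 -0.003] F [-0.1  0.4 -0.4] w 0.718 q [ 0.5   0.26 -0.27  1.82  0.08  1.07  1.89]
scene bluetop 492 [ 0.4722 -0.1949  0.1193] 0.1195 ((473.6950378417969, -193.45745849609375), (59.36293029785156, 47.58723831176758), 6.542529582977295)
scene cream 378 [ 0.5397 -0.1896  0.1193] 0.1195 ((539.2955322265625, -185.50845336914062), (73.10707092285156, 46.67555236816406), 6.888904094696045)
side bluetop 187 [ 0.4757 -0.1842  0.1182] 0.1186 ((475.3810119628906, -188.44784545898438), (58.22083282470703, 50.9737663269043), 6.289907932281494)
side cream 197 [ 0.5451 -0.1761  0.1181] 0.1186 ((540.64599609375, -180.35768127441406), (71.19609832763672, 50.475929260253906), 2.998034715652466)
```

View pics/s20.png

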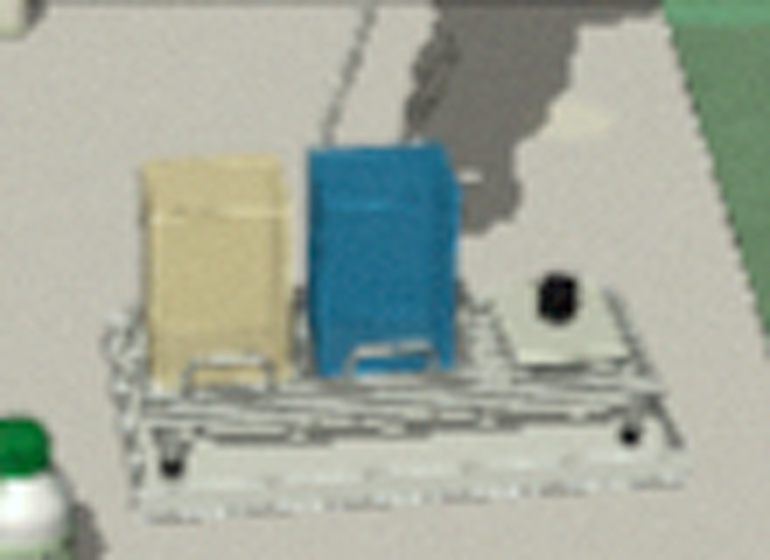

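View pics/scene20.png

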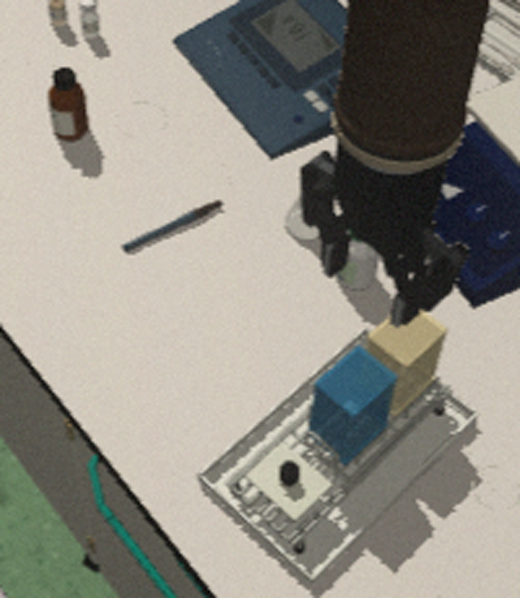

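View pics/wrist20.png

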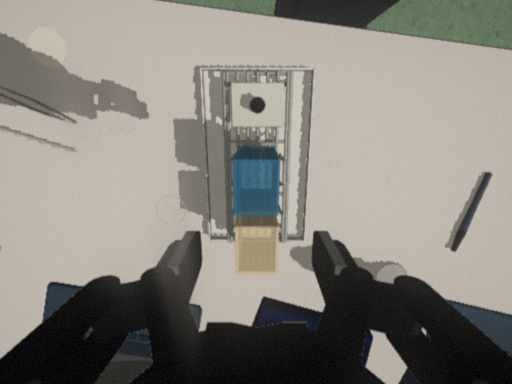

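Both jar tops read z 0.1195 m, the lid lies flat on the shelf, nothing else has moved, and the gripper is clear, so I hand in.

```bash
python3 - <<'E'
from workcell import env
print(env.finish_job())
E
```

```text
the job is handed in; nothing more can be done
None
```

The lid is off the blue jar and lying knob-up on the rack's near shelf. The empty jar is upside down in the free bay. I handed the job in at about 41 s of the 67 s allowed.

- **How the jar was turned:** one grasp could not end pointing down into the bay. I laid the jar on its side on open bench, regripped near its base and stood it inverted. I then gripped it from straight above and lowered it into the bay. My first attempt to lay it down, leaning outward near the base, ran into joint limits with the jar held in the air. I moved to a sideways lean and touched nothing.
- **Last checks that agreed:**
  - The blue jar's top is at the same height as the cream jar's in each fixed camera (0.1195 m scene, 0.1186 m side), and it stands inside the hoops.
  - I measured the lid plate's top at 0.043 m right after placing it, which is flat on the wires. It still looked flat in the last pictures.
  - The cream jar, brown bottle, flask, white bottle and brush showed no sign of having moved, judged by eye.
  - The gripper was open and about 12 cm above the jar.
- **Set-down forces:** both went down by slow lowering until contact. The highest reading was about 17 N for the lid and 9 N for the jar in the rack.
- **Checks that disagreed:** the scene and side cameras differ by about 5 mm in y, for the jars and the lid alike. I used the wrist camera instead, which gave the jar about 2 mm off the bay's centre along the rack and within 1 mm across.

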